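# Check a road stud with the hand test lamp

## Task

Check the solar road stud that stands on the green pad with the yellow hand lamp. The lamp lies flat on the bench: lay it nose down in its sloping rest, let go, and take it again another way so that it can be pointed straight down; then hold it still for two seconds with its nose about 40 mm above the middle of the stud's top. Lay it back in the rest, nose down, and let go. Touch the stud on the pad with nothing, and do not push the other studs about.

Things in the scene. Friction and masses are not known exactly. Their poses are not given: they have to be found in the camera images.
- test_lamp: hand test lamp, 150 mm long, 0.2 kg: yellow barrel 105 long x 32 wide x 30 high; black head (nose end) 45 long x 40 wide x 34 high, amber window in its end face; red dot on top. Origin: middle of the length, on the underside; x points from nose to tail, z out of the top, y across. Lies on its underside at first. Centre of mass at x = +19, z = 15 mm
- lamp_nose (a point): centre of the lamp's nose end face, at x = -75, z = 15 mm in the lamp's frame
- lamp_tail (a point): centre of the lamp's tail end face, at x = +75, z = 15 mm in the lamp's frame
- lamp_rest: fixed aluminium rest, foot 150 x 100 x 12 mm. Origin: centre of the foot's underside. Holds the lamp at 45 degrees, underside on the slope, nose low to the rest's -x (against a 16 mm lip), tail high to +x, lamp origin at x = 3, z = 98 mm. Flared walls 46 mm apart, 30 mm high, flank the lowest 52 mm of the lamp; above, only an 18 mm wide tongue supports it to 95 mm from the nose
- rest_nose (a point): where lamp_nose is when the lamp lies fully home in the rest (in the rest's frame x = -61, z = 56 mm)
- rest_tail (a point): where lamp_tail is when the lamp lies fully home in the rest (in the rest's frame x = +45, z = 162 mm)
- target_stud: the road stud to check: round, 108 mm across, 49 mm high, grey rim, dark sides, a solar cell in its top. Stands on the green pad. Origin: centre of its underside, z up; the middle of its top is at z = 49 mm
- pad: green bench pad, 150 x 150 x 4 mm, fixed; origin at the centre of its underside
- stud_13: another road stud, 108 mm across and 49 mm high, a bystander; origin at the centre of its underside
- stud_20: another road stud, 108 mm across and 49 mm high, a bystander; origin at the centre of its underside
- stud_21: another road stud, 108 mm across and 49 mm high, a bystander; origin at the centre of its underside
- stud_22: another road stud, 108 mm across and 49 mm high, a bystander; origin at the centre of its underside
- stud_23: another road stud, 108 mm across and 49 mm high, a bystander; origin at the centre of its underside
Mind the look-alikes: they are no part of the job. There is more than one size of the test_lamp; the one meant has the size given above.

How it is judged:
On the way, in this order (a step that is already met when the one before it is completed fails the run):
1. the lamp lies nose down in the sloping rest, let go (distance between lamp_nose and rest_nose below 0.015 m and distance between lamp_tail and rest_tail below 0.02 m and contact force between test_lamp and the fingers below 0.2 N and linear speed of test_lamp below 0.03 m/s), for 0.3 s.
2. the lamp is held still over the stud, pointing straight down (within 11 degrees) at the middle of its top (within 15 mm), nose 20 to 60 mm above it, for 1.5 s (horizontal distance between lamp_nose and target_stud below 0.015 m and z of lamp_nose in the frame of target_stud between 0.069 and 0.109 m and z of lamp_tail in the frame of target_stud above 0.15 m and angle between the x axis of test_lamp and the z axis of target_stud, either way round below 0.2 rad and linear speed of test_lamp below 0.03 m/s and angular speed of test_lamp below 0.25 rad/s), for 1.5 s.
At the end, for the whole second after the job is handed in: The lamp lies at rest in the sloping rest, nose down against the lip: nose within 15 mm and tail within 20 mm of their home points, and is let go (all of step 1); the robot touches nothing.
It fails at once if the lamp, the fingers or the arm touches the stud under test (contact force between target_stud and test_lamp above 0.5 N or contact force between target_stud and the arm above 0.5 N or contact force between target_stud and the fingers above 0.5 N).
It fails at once if a stud is pushed more than 15 mm (distance of any of stud_13, stud_20, stud_21, stud_22, stud_23, target_stud from where it was at the start of the episode above 0.015 m).
It also fails if it takes over 69 s, if anything falls off the work surface, if the arm or the gripper's body presses on something with over 40 N, if the wrist force passes 120 N, or if a joint passes its speed limit or range.

## Robot

A 7-joint arm with a two-finger parallel gripper is mounted at the origin on a cart in front of the work surface, level with it; the furniture and walls round the work are solid. World frame = base frame: x ahead of the robot, y to its left, z up, the work surface at z = 0. Lengths are in m, angles in rad, forces in N, time in s.
With the tool pointing down it reaches from about 0.4 to 0.9 m from the base axis. Payload 5.5 kg.
Tool frame: the origin (TCP) lies on the centre line of the jaws, within the pads' length; the fingertips stand 17 mm ahead of it and the grasp point (between the pads) lies 2 mm behind it (ctrl.tcp_to_tips is the distance from the TCP to the fingertips, in m); z points along the fingers, y is the line along which they close (so a half turn about z gives the same grasp; the last joint's range is limited). The gripper opens to 92 mm and grips with 3 to 60 N. Pads are 19 mm wide; open, the fingers measure 130 mm over their backs; the gripper's body (75 mm by 190 mm) begins 47 mm behind the grasp point.
Start: joints at [1.492, 0.501, -0.427, 1.55, 0.221, 1.138, -0.21], TCP at [0.218, -0.612, 0.244] pointing down, gripper open.
Joint ranges: [-2.88, 2.88], [-0.31, 2.03], [-1.54, 1.56], [0.2, 2.42], [-1.41, 4.55], [0.19, 2.02], [-2.57, 2.57]. Speed limits (rad/s): [2.57, 2.57, 3.14, 3.14, 3.14, 3.14, 3.14].

## Interface

Orientations are given as [roll, pitch, yaw] about the fixed x, y, z axes, in that order (R = Rz(yaw) Ry(pitch) Rx(roll)).
In Python, from bench import ctrl gives the robot as it stands.
- The arm moves only by the shell command python3 -m inch 'ROWS'. ROWS is JSON, a list of rows, each an object of numbers: "jaw": the opening, from 0 (shut) to 1 (fully open); "x", "y", "z": the shift along the tool's x, y, z scaled (see below); "twist": the turn about the tool's z scaled (see below). In form: [{"jaw": .., "x": .., "y": .., "z": .., "twist": ..}, ...]. A call has 1 to 5 rows; each row is the pose to reach, as a shift and turn from the pose commanded when the call began, along the tool's axes at that moment, turning the shorter way round; what a row does not reach only later rows make up. The controller multiplies each number of a shift by 1000 mm and each number of a turn by 180 degrees. A row lasts 1/12 s, in which the tool goes at most 41.7 mm and 7.16 degrees, less where a joint would pass 70% of its speed; a pose out of reach is approached as far as the arm can. A call with a number of a shift or a turn outside -1 to 1 is refused whole. A call with a gripper value outside its range is refused whole. The fingers move at their own pace and stop on an object; the grip force is fixed at half the most. Time passes only in rows, so rows that repeat a pose let the fingers close. It gives the time, the measured TCP pose, the force, the opening and the grip force at its end, in the units of the state.
- ctrl.read_state(): the state, without advancing time (a new reading comes with each control period).
- ctrl.capture(name): name is "scene" or "top" or "wrist"; returns a dict with "color" (400x640x3 uint8, red, green, blue), "K" (3x3 intrinsics, pixels), "T" (4x4, takes a point from camera to world coordinates). Camera axes: x right, y down, z forward; pixel columns grow to the right and rows downward; lengths in m; the calibration is good to about 2 mm. A picture is of the moment at which its call begins. There is no depth.
- ctrl.close_job(): hands the job in; it is judged then, once.
The state is a dict: "t": time; "joints": joint angles; "dq": joint speeds; "effort": joint torques, N m; "ee_pos": TCP position; "tcp_rot": TCP orientation; "force": force on the tool from outside, world axes, zero at the start; "torque": the same for the moment, N m; "gripper_width": finger opening in m; "gripper_force": force on a finger pad.
Only numpy, scipy, OpenCV 4.12 (cv2) and the standard library are available. Lean on these libraries where they do the work, as an engineer would, in place of code of your own. Each camera call takes 0.05 s, during which the arm holds its last target. There are 200 camera calls.

## Working session

There is one attempt and no reset: what is moved stays moved. The work goes in short steps, Python scripts to look and compute and a shell command to move; the robot and the scene stay as the last step left them, time stands still between calls to the robot, and variables do not carry over. Pictures are saved under pics/ and viewed, at most 10 in all, crops included, and the job is handed in when it is done.

```bash
mkdir -p pics; ls
cat > h.py <<'E'
import numpy as np, cv2
from bench import ctrl
def shot(cam,name):
    c=ctrl.capture(cam); cv2.imwrite(f'pics/{name}.png',c['color'][:,:,::-1]); np.savez(f'pics/{name}.npz',K=c['K'],T=c['T']); return c
def ray(name,u,v,z):
    c=np.load(f'pics/{name}.npz'); d=c['T'][:3,:3]@np.linalg.inv(c['K'])@[u,v,1]; o=c['T'][:3,3]
    return o+d*(z-o[2])/d[2]
def proj(name,p):
    c=np.load(f'pics/{name}.npz'); q=c['K']@(c['T'][:3,:3].T@(np.array(p)-c['T'][:3,3])); return q[:2]/q[2]
E
python3 - <<'E'
from h import *
for k,v in ctrl.read_state().items(): print(k,np.round(v,3))
for c in ('top','scene'):
    s=shot(c,c+'0'); print(c,s['K'].round(1).tolist(),s['T'].round(3).tolist())
E
```

```text
pics
t 0.0
joints [ 1.492  0.502 -0.427  1.551  0.221  1.138 -0.21 ]
dq [-0.002 -0.001 -0.001  0.002 -0.001 -0.    -0.001]
effort [-0.0000e+00 -5.6659e+01 -5.8160e+00 -2.7911e+01 -6.9000e-02  3.1000e-02
  0.0000e+00]
ee_pos [ 0.218 -0.612  0.243]
tcp_rot [-3.14  -0.     0.342]
force [ 0.923  0.224 -0.016]
torque [-0.014  0.038  0.021]
gripper_force 0.0
gripper_width 0.092
top [[442.4, 0.0, 320.3], [0.0, 442.4, 210.0], [0.0, 0.0, 1.0]] [[-0.002, -0.998, 0.062, 0.515], [-1.0, 0.002, 0.004, 0.088], [-0.004, -0.062, -0.998, 1.563], [0.0, 0.0, 0.0, 1.0]]
scene [[489.9, 0.0, 325.9], [0.0, 489.9, 197.1], [0.0, 0.0, 1.0]] [[-0.755, -0.305, 0.581, -0.225], [-0.656, 0.316, -0.685, 1.071], [0.025, -0.898, -0.439, 0.761], [0.0, 0.0, 0.0, 1.0]]
```

View pics/top0.png

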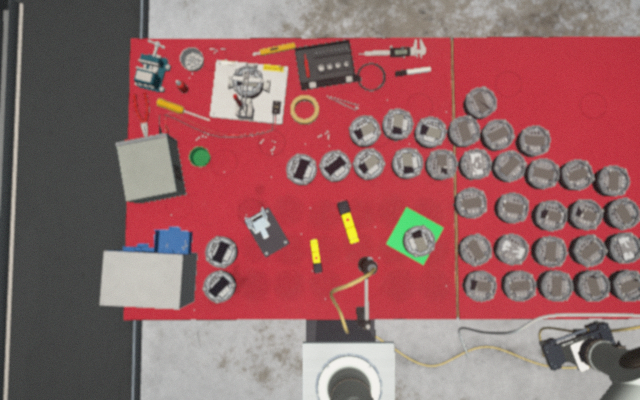

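View pics/scene0.png

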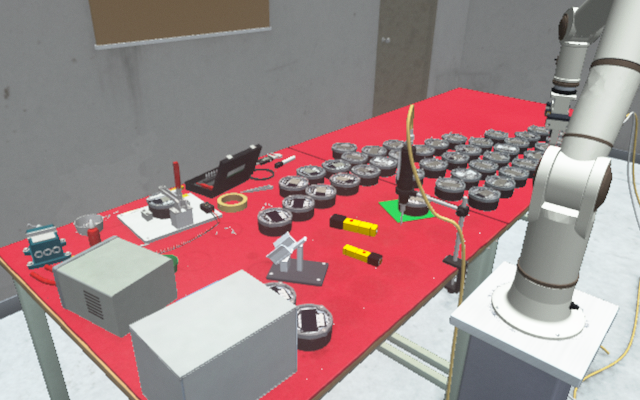

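Two yellow lamps: top-view (348,222), the longer one, and (316,255), the shorter one. The longer should be the 150 mm one. I'll check with measurements and one enlarged crop.

Run:
```python
from h import *
a=cv2.imread('pics/top0.png')[185:295,235:455]; b=cv2.imread('pics/scene0.png')[100:300,250:490]
a=cv2.resize(a,(792,396),interpolation=cv2.INTER_CUBIC)
cv2.imwrite('pics/c1.png',a); cv2.imwrite('pics/c2.png',cv2.resize(b,(720,600),interpolation=cv2.INTER_CUBIC))
for n,p,z in [('lampA nose',(342,202),.034),('lampA tail',(354,243),.03),('B tail',(315,239),.02),('B nose',(317,272),.02),('stud',(420,239),.053)]: print(n,ray('top0',*p,z).round(3))
```

```text
lampA nose [0.637 0.019 0.034]
lampA tail [ 0.495 -0.022  0.03 ]
B tail [0.51  0.113 0.02 ]
B nose [0.395 0.106 0.02 ]
stud [ 0.509 -0.245  0.053]
```

View pics/c1.png

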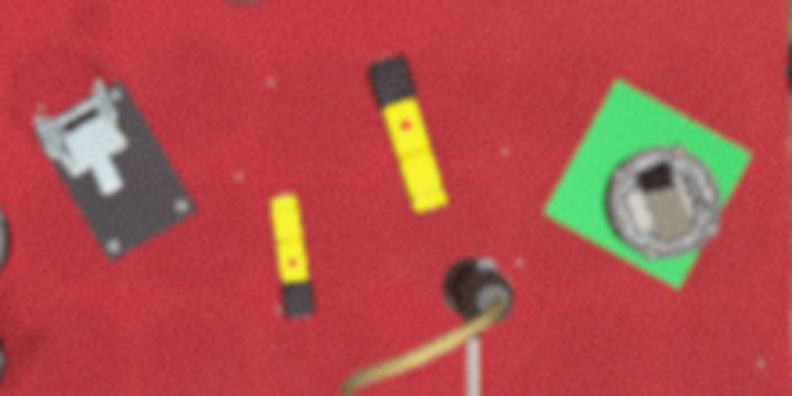

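View pics/c2.png

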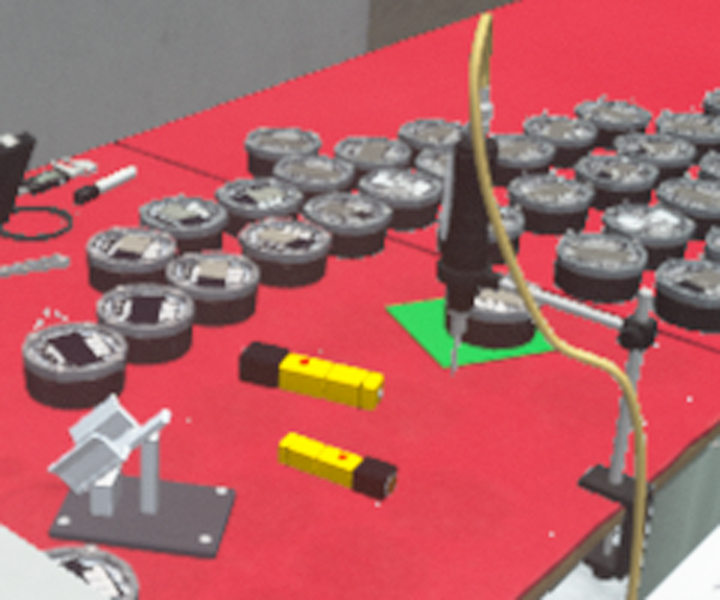

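Crop: the long lamp at crop (408,135), top-view (348,222), measures about 148 mm and has nose up-image, tail toward the robot: it fits. The other, (316,255), is about 115 mm: a look-alike. A screwdriver on a stand hangs near top-view (368,265) and has to be avoided. Rest holes are at crop (115,92), (182,207), (112,245).

Run:
```python
from h import *
from scipy.optimize import least_squares
def tri(a,b):
    r=least_squares(lambda p:np.r_[proj('top0',p)-a,proj('scene0',p)-b],[.45,-.05,.2]); return r.x.round(3),r.fun.round(1)
c1=lambda u,v:(235+u/3.6,185+v/3.6)
c2=lambda u,v:(250+u/3,100+v/3)
print('driver top',tri(c1(490,295),c2(487,105)))
print('driver collar',tri(c1(462,285),c2(463,275)))
print('post', ray('scene0',*c2(610,485),0))
for z in(0.05,.1,.2,.3,.4):print(z,ray('scene0',*c2(455,372),0).round(3),ray('scene0',*c2(487,105),z).round(3),ray('top0',*c1(490,295),z).round(3))
h=[ray('top0',*c1(*p),.012) for p in [(115,92),(182,207),(112,245)]]
print('holes',np.round(h,4),'ctr',((h[0]+h[2])/2).round(4), np.linalg.norm(h[0]-h[1]),np.linalg.norm(h[2]-h[1]),
 np.degrees(np.arctan2(*(h[1]-h[0])[1::-1])),np.degrees(np.arctan2(*(h[2]-h[1])[1::-1]))-90+0)
# tail/nose lamp from crop
print('lamp nose top',ray('top0',*c1(388,60),.034),'tail',ray('top0',*c1(431,210),.03),'stud',ray('top0',*c1(665,203),.053),'pad',np.mean([ray('top0',*c1(*p),.004) for p in[(620,80),(750,153),(680,288),(546,212)]],0))
print('dot',ray('top0',*c1(405,125),.03))
# circle/rest predicted
```

```text
driver top (array([ 0.429, -0.05 ,  0.332]), array([ 1. ,  1.5, -1.8,  0. ]))
driver collar (array([ 0.428, -0.043,  0.163]), array([ 0.5,  0.7, -0.8,  0. ]))
post [ 0.25083335 -0.05337435  0.        ]
0.05 [ 0.478 -0.137  0.   ] [ 0.853 -0.793  0.05 ] [ 0.414 -0.078  0.05 ]
0.1 [ 0.478 -0.137  0.   ] [ 0.778 -0.662  0.1  ] [ 0.418 -0.073  0.1  ]
0.2 [ 0.478 -0.137  0.   ] [ 0.626 -0.4    0.2  ] [ 0.424 -0.062  0.2  ]
0.3 [ 0.478 -0.137  0.   ] [ 0.474 -0.137  0.3  ] [ 0.431 -0.051  0.3  ]
0.4 [ 0.478 -0.137  0.   ] [0.322 0.125 0.4  ] [ 0.438 -0.04   0.4  ]
holes [[0.6096 0.2817 0.012 ]
 [0.4975 0.2159 0.012 ]
 [0.4608 0.2838 0.012 ]] ctr [0.5352 0.2827 0.012 ] 0.1299755631992978 0.07712484185834333 -149.61381395581913 28.369307468260388
lamp nose top [0.63850361 0.016036   0.034     ] tail [ 0.49430996 -0.0246586   0.03      ] stud [ 0.50076505 -0.24410086  0.053     ] pad [ 0.51979424 -0.23955289  0.004     ]
dot [ 5.75995802e-01 -1.91113286e-04  3.00000000e-02]
```

```bash
python3 -m inch '[{"x":0.033,"y":-0.017},{"x":0.066,"y":-0.035},{"x":0.1,"y":-0.052},{"x":0.133,"y":-0.07},{"x":0.166,"y":-0.087}]'
python3 -m inch '[{"x":0.033,"y":-0.017},{"x":0.066,"y":-0.035},{"x":0.1,"y":-0.052},{"x":0.133,"y":-0.07},{"x":0.166,"y":-0.087}]'
python3 -m inch '[{"x":0.033,"y":-0.017},{"x":0.066,"y":-0.035},{"x":0.1,"y":-0.052},{"x":0.133,"y":-0.07},{"x":0.166,"y":-0.087}]'
python3 -m inch '[{"x":0.007,"y":-0.04,"twist":0.021},{"x":0.014,"y":-0.08,"twist":0.021},{"x":0.02,"y":-0.12,"twist":0.021},{"x":0.027,"y":-0.16,"twist":0.021},{"x":0.034,"y":-0.196,"twist":0.021}]'
python3 - <<'E'
from h import *
shot('wrist','w1'); s=ctrl.read_state(); print(s['t'],s['ee_pos'],s['tcp_rot'],s['joints'])
E
```

```text
0.15 [ 0.21765987 -0.61193476  0.24289806] [-3.14008905e+00 -5.36934058e-05  3.41823987e-01] [ 1.49218858  0.50166342 -0.42680458  1.55120265  0.22080394  1.1382772
 -0.2103027 ]validation failed for argument at $[0]...
validation failed for argument at $[0]...
validation failed for argument at $[0]...
validation failed for argument at $[0]...
```

View pics/w1.png

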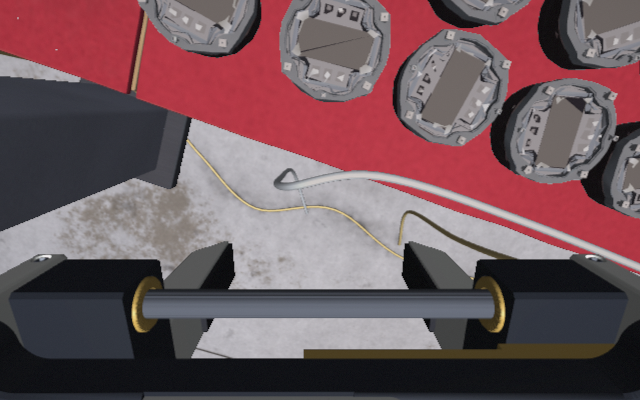

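The rows were refused, so the arm has not moved and the picture only shows the starting view. I think every key is required in each row.

```bash
python3 -m inch '[{"jaw":1,"x":0.033,"y":-0.017,"z":0,"twist":0},{"jaw":1,"x":0.066,"y":-0.035,"z":0,"twist":0},{"jaw":1,"x":0.1,"y":-0.052,"z":0,"twist":0},{"jaw":1,"x":0.133,"y":-0.07,"z":0,"twist":0},{"jaw":1,"x":0.166,"y":-0.087,"z":0,"twist":0}]'
```

```text
t: 0.57
ee_pos: [0.3459, -0.4731, 0.2435]
tcp_rot: [-3.141, 0.0, 0.342]
force: [0.7, 0.1, 0.0]
gripper_width: 0.0917
gripper_force: 0.0
```

```bash
python3 -m inch '[{"jaw":1,"x":0.033,"y":-0.017,"z":0,"twist":0},{"jaw":1,"x":0.066,"y":-0.035,"z":0,"twist":0},{"jaw":1,"x":0.1,"y":-0.052,"z":0,"twist":0},{"jaw":1,"x":0.133,"y":-0.07,"z":0,"twist":0},{"jaw":1,"x":0.166,"y":-0.087,"z":0,"twist":0}]'
python3 -m inch '[{"jaw":1,"x":0.033,"y":-0.017,"z":0,"twist":0},{"jaw":1,"x":0.066,"y":-0.035,"z":0,"twist":0},{"jaw":1,"x":0.1,"y":-0.052,"z":0,"twist":0},{"jaw":1,"x":0.133,"y":-0.07,"z":0,"twist":0},{"jaw":1,"x":0.166,"y":-0.087,"z":0,"twist":0}]'
python3 -m inch '[{"jaw":1,"x":0.007,"y":-0.04,"z":0,"twist":0.021},{"jaw":1,"x":0.014,"y":-0.08,"z":0,"twist":0.021},{"jaw":1,"x":0.02,"y":-0.12,"z":0,"twist":0.021},{"jaw":1,"x":0.027,"y":-0.16,"z":0,"twist":0.021},{"jaw":1,"x":0.034,"y":-0.196,"z":0,"twist":0.021}]'
python3 - <<'E'
from h import *
shot('wrist','w2'); s=ctrl.read_state(); print(s['t'],s['ee_pos'],s['tcp_rot'],s['joints'])
c=np.load('pics/w2.npz');print(c['T'].round(3).tolist(),c['K'][0,0])
for p in [(.6385,.016,.034),(.494,-.0247,.03),(.576,0,.03)]: print(proj('w2',p))
E
```

```text
t: 0.98
ee_pos: [0.4731, -0.3355, 0.2436]
tcp_rot: [-3.141, 0.0, 0.342]
force: [0.8, -0.7, 0.0]
gripper_width: 0.0917
gripper_force: 0.0
t: 1.4
ee_pos: [0.6004, -0.1979, 0.2435]
tcp_rot: [-3.141, 0.0, 0.342]
force: [0.5, 0.5, -0.3]
gripper_width: 0.0917
gripper_force: 0.0
t: 1.82
ee_pos: [0.5648, -0.0008, 0.2435]
tcp_rot: [-3.141, 0.0, 0.277]
force: [0.1, -0.2, 0.3]
gripper_width: 0.0918
gripper_force: 0.0
1.8667 [0.56354126 0.00898076 0.2441925 ] [-3.13611702e+00 -1.13142663e-03  2.86926259e-01] [ 0.46244277  0.38467841 -0.65720827  1.76554703  0.25666304  1.0794239
 -1.56542054]
[[0.274, -0.918, -0.288, 0.643], [-0.962, -0.262, -0.081, 0.021], [-0.001, 0.299, -0.954, 0.385], [0.0, 0.0, 0.0, 1.0]] 322.26118792945994
[321.74657161 108.26866456]
[320.84245519 239.32172286]
[319.92559148 168.54515071]
```

View pics/w2.png

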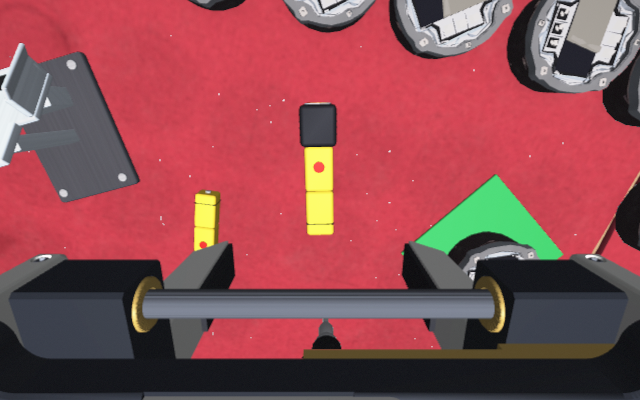

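Wrist view: the lamp's nose top edge is at (318,104), tail (320,234) and dot (319,167). The rest's foot screws are at (71,64), (122,177), (63,193). The top of the driver shows at (326,340).

Run:
```python
from h import *
n=ray('w2',318,104,.034);t=ray('w2',320,234,.03);print(n,t,np.linalg.norm(n-t),(n+t)/2,np.degrees(np.arctan2(*(t-n)[1::-1])), 'dot',ray('w2',319,167,.03))
h=[ray('w2',*p,.012) for p in [(71,64),(122,177),(63,193)]]
print(np.round(h,4),'ctr',(h[0]+h[2])/2,np.linalg.norm(h[0]-h[1]),np.linalg.norm(h[2]-h[1]),np.degrees(np.arctan2(*(h[1]-h[0])[1::-1])),np.degrees(np.arctan2(*(h[2]-h[1])[1::-1])))
s=ctrl.read_state(); print(s['t'],s['ee_pos'],s['tcp_rot'])
```

```text
[0.64151766 0.02092489 0.034     ] [ 0.50031696 -0.02183786  0.03      ] 0.14758823970938129 [ 5.70917308e-01 -4.56484322e-04  3.20000000e-02] -163.1510213897483 dot [0.57739186 0.0014718  0.03      ]
[[0.6083 0.2857 0.012 ]
 [0.4986 0.221  0.012 ]
 [0.4593 0.2872 0.012 ]] ctr [0.53381228 0.28646393 0.012     ] 0.12731435895778392 0.07698935175129386 -149.47581781770506 120.7051649328424
1.8667 [0.56354126 0.00898076 0.2441925 ] [-3.13611702e+00 -1.13142663e-03  2.86926259e-01]
```

```bash
python3 -m inch '[{"jaw":1,"x":0.003,"y":-0.001,"z":0.035,"twist":-0.003},{"jaw":1,"x":0.003,"y":-0.001,"z":0.07,"twist":-0.003},{"jaw":1,"x":0.003,"y":-0.001,"z":0.105,"twist":-0.003},{"jaw":1,"x":0.003,"y":-0.001,"z":0.14,"twist":-0.003},{"jaw":1,"x":0.003,"y":-0.001,"z":0.17,"twist":-0.003}]'
python3 -m inch '[{"jaw":1,"x":0,"y":0,"z":0.02,"twist":0},{"jaw":1,"x":0,"y":0,"z":0.04,"twist":0},{"jaw":1,"x":0,"y":0,"z":0.052,"twist":0},{"jaw":1,"x":0,"y":0,"z":0.052,"twist":0},{"jaw":0.5,"x":0,"y":0,"z":0.052,"twist":0}]'
python3 -m inch '[{"jaw":0.34,"x":0,"y":0,"z":0,"twist":0},{"jaw":0.34,"x":0,"y":0,"z":0,"twist":0},{"jaw":0.34,"x":0,"y":0,"z":0,"twist":0},{"jaw":0.34,"x":0,"y":0,"z":0,"twist":0},{"jaw":0.34,"x":0,"y":0,"z":0,"twist":0}]'
python3 -m inch '[{"jaw":0.34,"x":0,"y":0,"z":0,"twist":0},{"jaw":0.34,"x":0,"y":0,"z":0,"twist":0},{"jaw":0.34,"x":0,"y":0,"z":0,"twist":0},{"jaw":0.34,"x":0,"y":0,"z":0,"twist":0},{"jaw":0.34,"x":0,"y":0,"z":0,"twist":0}]'
```

```text
t: 2.28
ee_pos: [0.5676, -0.0022, 0.0714]
tcp_rot: [-3.141, 0.002, 0.285]
force: [-0.1, 0.0, -0.3]
gripper_width: 0.0917
gripper_force: 0.0
t: 2.7
ee_pos: [0.5683, -0.0017, 0.0215]
tcp_rot: [-3.141, 0.001, 0.285]
force: [-0.3, 0.4, 1.3]
gripper_width: 0.0883
gripper_force: 0.0
t: 3.12
ee_pos: [0.569, -0.0019, 0.0225]
tcp_rot: [3.141, -0.001, 0.285]
force: [0.4, 0.0, -0.1]
gripper_width: 0.0566
gripper_force: 0.0
t: 3.53
ee_pos: [0.5685, -0.0013, 0.0217]
tcp_rot: [-3.141, -0.0, 0.286]
force: [-0.0, 0.5, 0.5]
gripper_width: 0.032
gripper_force: 30.0
```

```bash
python3 -m inch '[{"jaw":0,"x":0,"y":0,"z":-0.02,"twist":0},{"jaw":0,"x":0,"y":0,"z":-0.055,"twist":0},{"jaw":0,"x":0,"y":0,"z":-0.09,"twist":0},{"jaw":0,"x":0,"y":0,"z":-0.13,"twist":0},{"jaw":0,"x":0,"y":0,"z":-0.16,"twist":0}]'
python3 -m inch '[{"jaw":0,"x":0.005,"y":-0.03,"z":0,"twist":0},{"jaw":0,"x":0.01,"y":-0.06,"z":0,"twist":0},{"jaw":0,"x":0.015,"y":-0.09,"z":0,"twist":0},{"jaw":0,"x":0.02,"y":-0.12,"z":0,"twist":0},{"jaw":0,"x":0.025,"y":-0.15,"z":0,"twist":0}]'
python3 -m inch '[{"jaw":0,"x":0.005,"y":-0.03,"z":0,"twist":-0.02},{"jaw":0,"x":0.01,"y":-0.06,"z":0,"twist":-0.04},{"jaw":0,"x":0.015,"y":-0.09,"z":0,"twist":-0.06},{"jaw":0,"x":0.02,"y":-0.115,"z":0,"twist":-0.0758},{"jaw":0,"x":0.024,"y":-0.135,"z":0,"twist":-0.0758}]'
python3 -m inch '[{"jaw":0,"x":0,"y":0,"z":0,"twist":0},{"jaw":0,"x":0,"y":0,"z":0,"twist":0},{"jaw":0,"x":0,"y":0,"z":0,"twist":0}]'
python3 - <<'E'
from h import *
shot('wrist','w3');shot('scene','s3');shot('top','t3'); s=ctrl.read_state(); print(s['t'],s['ee_pos'],s['tcp_rot'],s['force'])
a=cv2.imread('pics/w3.png'); b=cv2.imread('pics/s3.png')[150:350,200:450]
cv2.imwrite('pics/m3.png',np.vstack([cv2.resize(a,(480,300)),cv2.resize(b,(480,300))]))
E
```

```text
t: 3.95
ee_pos: [0.5688, -0.0015, 0.1841]
tcp_rot: [3.141, -0.001, 0.286]
force: [1.1, -0.2, -2.1]
gripper_width: 0.0318
gripper_force: 30.0
t: 4.37
ee_pos: [0.5496, 0.1501, 0.1815]
tcp_rot: [3.141, 0.001, 0.285]
force: [0.6, 0.5, -1.6]
gripper_width: 0.0314
gripper_force: 30.0
t: 4.78
ee_pos: [0.5341, 0.2881, 0.1813]
tcp_rot: [-3.14, 0.001, 0.528]
force: [0.3, 0.1, -1.2]
gripper_width: 0.0318
gripper_force: 30.0
t: 5.03
ee_pos: [0.5353, 0.2844, 0.181]
tcp_rot: [3.141, 0.002, 0.523]
force: [1.3, -1.1, -2.1]
gripper_width: 0.0319
gripper_force: 30.0
5.1833 [0.53589952 0.28364172 0.18139232] [3.14053531e+00 8.11413716e-04 5.20985981e-01] [ 0.04957916 -0.63833803 -2.04834605]
```

View pics/m3.png

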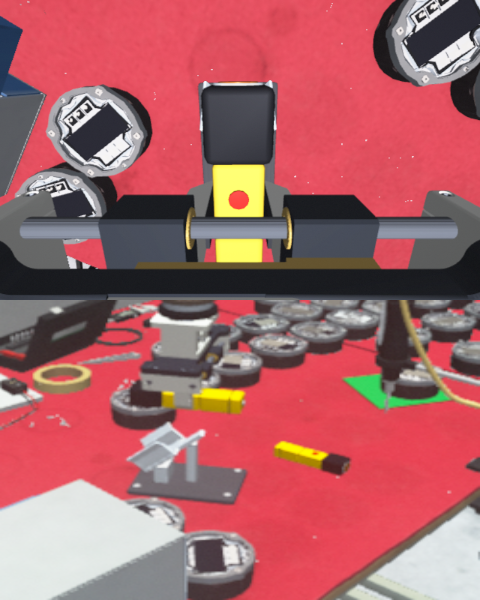

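Wrist view: the lamp is centred in the jaws, straddling the rest's walls symmetrically, and the scene view shows it level. I'll check the nose offset, then lower it onto the tongue's tip.

```bash
python3 - <<'E'
from h import *
s=ctrl.read_state();p=ray('w3',317,108,.1935)-s['ee_pos'];y=.522
print('nose ahead of tcp',p[0]*np.cos(y)+p[1]*np.sin(y),'side',p[0]*np.sin(y)-p[1]*np.cos(y))
E
python3 -m inch '[{"jaw":0,"x":0,"y":0,"z":0.02,"twist":0},{"jaw":0,"x":0,"y":0,"z":0.035,"twist":0},{"jaw":0,"x":0,"y":0,"z":0.042,"twist":0},{"jaw":0,"x":0,"y":0,"z":0.045,"twist":0},{"jaw":0,"x":0,"y":0,"z":0.045,"twist":0}]'
```

```text
nose ahead of tcp 0.07877210159296998 side -0.0011154408259763313
t: 5.6
ee_pos: [0.5353, 0.2847, 0.1362]
tcp_rot: [3.142, 0.001, 0.522]
force: [-0.6, -0.5, -1.8]
gripper_width: 0.0319
gripper_force: 30.0
```

```bash
python3 -m inch '[{"jaw":0,"x":-0.004,"y":0,"z":0.0,"twist":0},{"jaw":0,"x":-0.004,"y":0,"z":0.003,"twist":0},{"jaw":0,"x":-0.001,"y":0,"z":0.006,"twist":0},{"jaw":0,"x":0.001,"y":0,"z":0.009,"twist":0},{"jaw":0,"x":0.003,"y":0,"z":0.011,"twist":0}]'
python3 -m inch '[{"jaw":0,"x":0.0,"y":0,"z":0.001,"twist":0},{"jaw":0,"x":0.001,"y":0,"z":0.002,"twist":0},{"jaw":0,"x":0.001,"y":0,"z":0.003,"twist":0},{"jaw":0,"x":0.002,"y":0,"z":0.004,"twist":0},{"jaw":0,"x":0.002,"y":0,"z":0.005,"twist":0}]'
python3 - <<'E'
from h import *
shot('scene','s4');shot('wrist','w4');print(ctrl.read_state()['ee_pos'])
a=cv2.imread('pics/s4.png')[170:290,240:400]
b=cv2.imread('pics/w4.png')[0:400,100:540]
cv2.imwrite('pics/m4.png',np.hstack([cv2.resize(a,(400,300),interpolation=cv2.INTER_CUBIC),cv2.resize(b,(330,300))]))
E
```

```text
t: 6.02
ee_pos: [0.5382, 0.2872, 0.1279]
tcp_rot: [3.14, -0.0, 0.523]
force: [-3.9, -2.5, 13.8]
gripper_width: 0.0317
gripper_force: 30.0
t: 6.43
ee_pos: [0.5415, 0.2893, 0.1239]
tcp_rot: [3.14, -0.004, 0.523]
force: [-2.0, -1.9, 14.1]
gripper_width: 0.0322
gripper_force: 30.0
[0.54150748 0.28932655 0.12384204]
```

```bash
python3 -m inch '[{"jaw":0,"x":0.0,"y":0,"z":0.001,"twist":0},{"jaw":0,"x":0.001,"y":0,"z":0.002,"twist":0},{"jaw":0,"x":0.001,"y":0,"z":0.003,"twist":0},{"jaw":0,"x":0.002,"y":0,"z":0.004,"twist":0},{"jaw":0,"x":0.002,"y":0,"z":0.005,"twist":0}]'
python3 - <<'E'
from h import *
shot('scene','s4');shot('wrist','w4');print(ctrl.read_state()['ee_pos'])
a=cv2.imread('pics/s4.png')[170:290,240:400]
b=cv2.imread('pics/w4.png')[0:400,100:540]
cv2.imwrite('pics/m4.png',np.hstack([cv2.resize(a,(400,300),interpolation=cv2.INTER_CUBIC),cv2.resize(b,(330,300))]))
E
```

```text
t: 6.95
ee_pos: [0.5435, 0.2905, 0.1191]
tcp_rot: [3.141, -0.005, 0.523]
force: [-1.8, -0.9, 13.6]
gripper_width: 0.032
gripper_force: 30.0
[0.54351533 0.29050734 0.11897544]
```

View pics/m4.png

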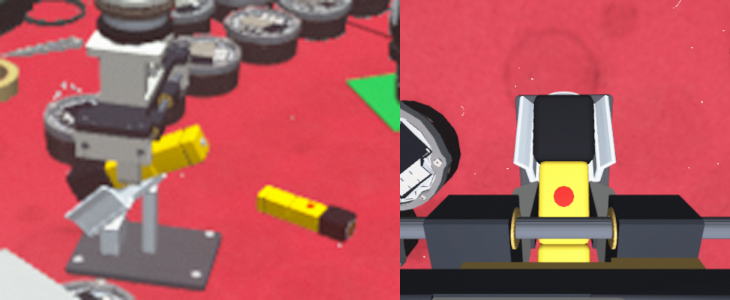

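It works: the lamp has tilted about 30° nose down, with its head centred between the rest's walls. A little more push, then I let go and look at how it settles.

```bash
python3 -m inch '[{"jaw":0,"x":0.0,"y":0,"z":0.001,"twist":0},{"jaw":0,"x":0.001,"y":0,"z":0.002,"twist":0},{"jaw":0,"x":0.001,"y":0,"z":0.003,"twist":0},{"jaw":0.6,"x":0.001,"y":0,"z":0.003,"twist":0},{"jaw":0.6,"x":0.001,"y":0,"z":0.003,"twist":0}]'
python3 -m inch '[{"jaw":0.6,"x":0.0,"y":0,"z":0,"twist":0},{"jaw":0.6,"x":0,"y":0,"z":0,"twist":0},{"jaw":0.6,"x":0,"y":0,"z":0,"twist":0},{"jaw":0.6,"x":0,"y":0,"z":0,"twist":0},{"jaw":0.6,"x":0,"y":0,"z":0,"twist":0}]'
python3 -m inch '[{"jaw":0.7,"x":0.0,"y":0,"z":-0.01,"twist":0},{"jaw":0.7,"x":0,"y":0,"z":-0.03,"twist":0},{"jaw":0.7,"x":0,"y":0,"z":-0.06,"twist":0},{"jaw":0.7,"x":0,"y":0,"z":-0.09,"twist":0},{"jaw":0.7,"x":0,"y":0,"z":-0.12,"twist":0}]'
python3 - <<'E'
from h import *
shot('scene','s5');shot('wrist','w5');shot('top','t5');s=ctrl.read_state();print(s['t'],s['ee_pos'],s['tcp_rot'])
R=np.array([.5345,.2845]);u=np.array([-.866,-.5])
for c in('s5','t5','w5'):
  for n,x,z in(('nose',-.061,.056),('tail',.045,.162)): print(c,n,proj(c,[*(R+u*x),z]).round(0))
a=cv2.imread('pics/s5.png')[170:290,240:400]
b=cv2.imread('pics/w5.png')[0:400,100:540]
cv2.imwrite('pics/m5.png',np.hstack([cv2.resize(a,(400,300),interpolation=cv2.INTER_CUBIC),cv2.resize(b,(330,300))]))
E
```

```text
t: 7.47
ee_pos: [0.5431, 0.2901, 0.1138]
tcp_rot: [3.141, -0.002, 0.523]
force: [0.1, 0.6, 0.6]
gripper_width: 0.0411
gripper_force: 0.0
t: 7.88
ee_pos: [0.5422, 0.2895, 0.1125]
tcp_rot: [-3.142, 0.0, 0.523]
force: [-0.4, 0.1, 0.6]
gripper_width: 0.0552
gripper_force: 0.0
t: 8.3
ee_pos: [0.5419, 0.2896, 0.2346]
tcp_rot: [-3.141, 0.0, 0.524]
force: [0.8, 0.3, -0.9]
gripper_width: 0.0645
gripper_force: 0.0
8.45 [0.54383762 0.29096743 0.23659865] [ 3.14106537 -0.00645522  0.52347816]
s5 nose [275. 252.]
s5 tail [315. 222.]
t5 nose [256. 216.]
t5 tail [267. 244.]
w5 nose [319. 139.]
w5 tail [319. 290.]
```

View pics/m5.png

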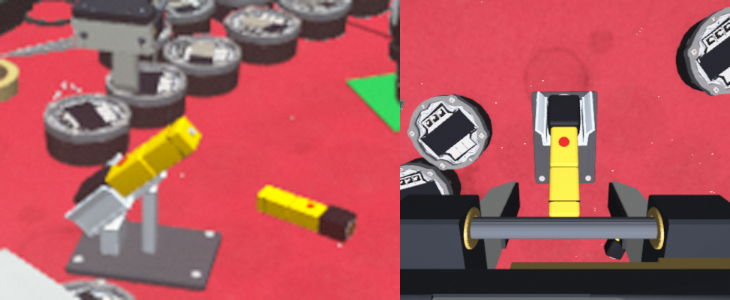

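The lamp dropped into the rest: its tail end is at scene (316,223), and the fully-home prediction is (315,222). The wrist tail edge is near row 285 (predicted 290). Next I take it near the tail, 45° across the fingers, then swing it upright about the lip.

```bash
python3 -m inch '[{"jaw":0.7,"x":-0.017,"y":0,"z":0,"twist":0},{"jaw":0.7,"x":-0.034,"y":0,"z":0,"twist":0},{"jaw":0.7,"x":-0.034,"y":0,"z":0.03,"twist":0},{"jaw":0.7,"x":-0.034,"y":0,"z":0.06,"twist":0},{"jaw":0.7,"x":-0.034,"y":0,"z":0.08,"twist":0}]'
python3 -m inch '[{"jaw":0.7,"x":0,"y":0,"z":0.01,"twist":0},{"jaw":0.7,"x":0,"y":0,"z":0.015,"twist":0},{"jaw":0.7,"x":0,"y":0,"z":0.015,"twist":0},{"jaw":0.7,"x":0,"y":0,"z":0.015,"twist":0},{"jaw":0.7,"x":0,"y":0,"z":0.015,"twist":0}]'
```

```text
t: 8.87
ee_pos: [0.5114, 0.271, 0.1501]
tcp_rot: [3.141, 0.003, 0.523]
force: [-0.5, -1.1, -0.6]
gripper_width: 0.0645
gripper_force: 0.0
t: 9.28
ee_pos: [0.5136, 0.2733, 0.139]
tcp_rot: [-3.142, -0.002, 0.523]
force: [0.9, -0.1, 0.5]
gripper_width: 0.0639
gripper_force: 0.0
```

```bash
python3 -m inch '[{"jaw":0,"x":0,"y":0,"z":0,"twist":0},{"jaw":0,"x":0,"y":0,"z":0,"twist":0},{"jaw":0,"x":0,"y":0,"z":0,"twist":0},{"jaw":0,"x":0,"y":0,"z":0,"twist":0},{"jaw":0,"x":0,"y":0,"z":0,"twist":0}]'
python3 -m inch '[{"jaw":0,"x":0,"y":0,"z":0,"twist":0},{"jaw":0,"x":0,"y":0,"z":0,"twist":0},{"jaw":0,"x":0,"y":0,"z":0,"twist":0},{"jaw":0,"x":0,"y":0,"z":0,"twist":0},{"jaw":0,"x":0,"y":0,"z":0,"twist":0}]'
python3 -m inch '[{"jaw":0,"x":0.001,"y":0,"z":0.001,"twist":0},{"jaw":0,"x":0.002,"y":0,"z":0.002,"twist":0},{"jaw":0,"x":0.002,"y":0,"z":0.002,"twist":0},{"jaw":0,"x":0.002,"y":0,"z":0.002,"twist":0}]'
```

```text
t: 9.7
ee_pos: [0.513, 0.2726, 0.138]
tcp_rot: [3.141, -0.0, 0.523]
force: [-0.6, 0.1, 0.4]
gripper_width: 0.0356
gripper_force: 0.0
t: 10.12
ee_pos: [0.5129, 0.2726, 0.1379]
tcp_rot: [3.141, -0.0, 0.523]
force: [-0.3, -0.8, 2.0]
gripper_width: 0.032
gripper_force: 30.0
t: 10.45
ee_pos: [0.513, 0.2728, 0.1376]
tcp_rot: [3.14, 0.004, 0.524]
force: [-9.3, -7.5, 22.9]
gripper_width: 0.0318
gripper_force: 30.0
```

```bash
python3 -m inch '[{"jaw":0,"x":0.0044,"y":0,"z":-0.0042,"twist":0},{"jaw":0,"x":0.0091,"y":0,"z":-0.0082,"twist":0},{"jaw":0,"x":0.0139,"y":0,"z":-0.012,"twist":0},{"jaw":0,"x":0.019,"y":0,"z":-0.0154,"twist":0},{"jaw":0,"x":0.0242,"y":0,"z":-0.0186,"twist":0}]'
python3 - <<'E'
from h import *
s=ctrl.read_state();print(s['ee_pos'],s['force']); shot('scene','s6'); shot('wrist','w6')
E
```

```text
t: 10.87
ee_pos: [0.5321, 0.284, 0.1528]
tcp_rot: [3.141, 0.009, 0.524]
force: [-6.4, -3.3, 0.6]
gripper_width: 0.0318
gripper_force: 30.0
[0.53213465 0.2839756  0.15280159] [-6.39025112 -3.3282917   0.62260887]
```

```bash
python3 -m inch '[{"jaw":0,"x":0.0054,"y":0,"z":-0.0014,"twist":0},{"jaw":0,"x":0.0109,"y":0,"z":-0.0041,"twist":0},{"jaw":0,"x":0.0166,"y":0,"z":-0.0064,"twist":0},{"jaw":0,"x":0.0223,"y":0,"z":-0.0085,"twist":0},{"jaw":0,"x":0.0282,"y":0,"z":-0.0102,"twist":0}]'
python3 - <<'E'
from h import *
shot('scene','s6'); shot('wrist','w6')
a=cv2.imread('pics/s6.png')[140:290,220:380]
hsv=cv2.cvtColor(cv2.imread('pics/s6.png'),cv2.COLOR_BGR2HSV)
m=cv2.inRange(hsv,(22,150,80),(34,255,255)); n,l,st,ce=cv2.connectedComponentsWithStats(m)
for i in range(1,n):
    if st[i,4]>60:
        ys,xs=np.where(l==i); e,v=np.linalg.eigh(np.cov(np.c_[xs,ys].T)); d=v[:,1]
        print(st[i],ce[i].round(0),'axis deg',np.degrees(np.arctan2(d[1],d[0])).round(1),np.sqrt(e).round(1))
E
```

```text
t: 11.38
ee_pos: [0.5574, 0.2986, 0.1638]
tcp_rot: [3.141, 0.007, 0.524]
force: [-5.9, -4.1, 5.8]
gripper_width: 0.0316
gripper_force: 30.0
[274 206  27  38 254] [286. 228.] axis deg 123.9 [ 2.8 12.1]
[343 244  28  18 249] [356. 252.] axis deg -159.6 [2.9 7.5]
```

```bash
python3 -m inch '[{"jaw":0,"x":0.006,"y":0,"z":-0.0014,"twist":0},{"jaw":0,"x":0.012,"y":0,"z":-0.0026,"twist":0},{"jaw":0,"x":0.0181,"y":0,"z":-0.0034,"twist":0},{"jaw":0,"x":0.0242,"y":0,"z":-0.0038,"twist":0},{"jaw":0,"x":0.0323,"y":0,"z":-0.004,"twist":0}]'
cat > ang.py <<'E'
from h import *
import sys
nm=sys.argv[1]; shot('scene',nm); s=ctrl.read_state(); print(s['ee_pos'],s['force'])
hsv=cv2.cvtColor(cv2.imread(f'pics/{nm}.png'),cv2.COLOR_BGR2HSV)
m=cv2.inRange(hsv,(22,150,80),(34,255,255)); n,l,st,ce=cv2.connectedComponentsWithStats(m)
for i in range(1,n):
    if st[i,4]>40:
        ys,xs=np.where(l==i); e,v=np.linalg.eigh(np.cov(np.c_[xs,ys].T)); d=v[:,1]
        print(st[i],ce[i].round(0),'deg',(np.degrees(np.arctan2(d[1],d[0]))%180).round(1),np.sqrt(e).round(1))
u=np.array([-np.cos(s['tcp_rot'][2]),-np.sin(s['tcp_rot'][2])])
for f in (60,70,80,90,100):
    g=np.array(s['ee_pos']); d=np.r_[u*np.cos(np.radians(f)),np.sin(np.radians(f))]
    a,b=proj(nm,g-d*.07),proj(nm,g-d*.02); w=b-a
    print(f,'tcp-70..-20',a.round(0),b.round(0),(np.degrees(np.arctan2(w[1],w[0]))%180).round(1))
E
python3 ang.py s7
```

```text
t: 11.9
ee_pos: [0.5861, 0.3152, 0.1683]
tcp_rot: [3.141, 0.005, 0.524]
force: [-4.4, -2.0, 4.6]
gripper_width: 0.0318
gripper_force: 30.0
[0.58776647 0.31607908 0.16836691] [-1.96196595 -0.80483072  4.86875736]
[269 202  18  40 314] [278. 225.] deg 107.7 [ 2.9 10.6]
[343 244  28  18 250] [356. 252.] deg 20.1 [2.9 7.5]
60 tcp-70..-20 [261. 234.] [270. 220.] 123.2
70 tcp-70..-20 [266. 236.] [271. 221.] 111.4
80 tcp-70..-20 [270. 237.] [273. 221.] 99.8
90 tcp-70..-20 [274. 238.] [274. 222.] 88.6
100 tcp-70..-20 [279. 239.] [275. 222.] 78.0
```

```bash
python3 -m inch '[{"jaw":0,"x":0,"y":0,"z":-0.02,"twist":0},{"jaw":0,"x":0,"y":0,"z":-0.05,"twist":0},{"jaw":0,"x":0,"y":0,"z":-0.08,"twist":0},{"jaw":0,"x":0,"y":0,"z":-0.1,"twist":0},{"jaw":0,"x":0,"y":0,"z":-0.1,"twist":0}]'
python3 ang.py s8
python3 - <<'E'
from h import *
shot('wrist','w8')
a=cv2.imread('pics/s8.png')[110:290,200:360]
b=cv2.imread('pics/w8.png')
cv2.imwrite('pics/m8.png',np.hstack([cv2.resize(a,(400,450),interpolation=cv2.INTER_CUBIC),cv2.resize(b[:,140:500],(400,450))]))
E
```

```text
t: 12.37
ee_pos: [0.5898, 0.3177, 0.2734]
tcp_rot: [-3.141, -0.008, 0.523]
force: [0.4, 0.9, -1.3]
gripper_width: 0.0322
gripper_force: 30.0
[0.58892871 0.31681743 0.27059788] [ 0.06543298 -0.41285593 -1.99060345]
[266 163  19  42 369] [276. 187.] deg 105.6 [ 3.  11.6]
[343 244  28  18 249] [356. 252.] deg 20.2 [2.9 7.5]
60 tcp-70..-20 [260. 199.] [269. 184.] 121.9
70 tcp-70..-20 [264. 201.] [270. 185.] 110.5
80 tcp-70..-20 [268. 202.] [271. 185.] 99.3
90 tcp-70..-20 [273. 203.] [273. 185.] 88.6
100 tcp-70..-20 [278. 204.] [274. 185.] 78.3
```

View pics/m8.png

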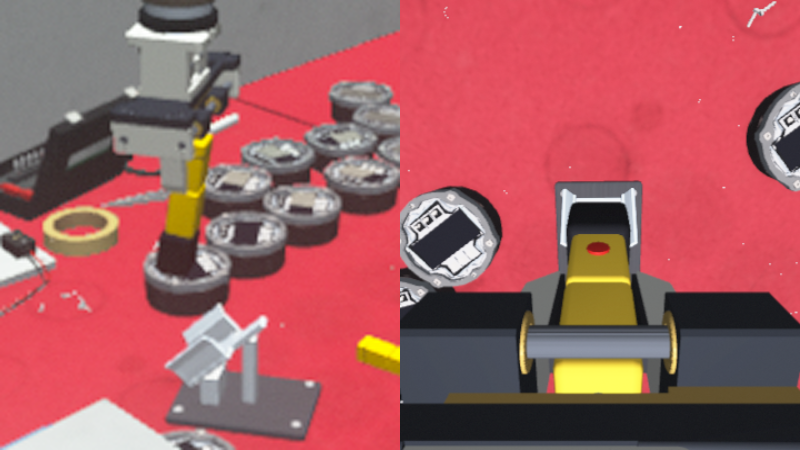

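Last view: the lamp is held near the tail, nose down and leaning a little short of vertical. In w8 the red dot is at (318,220) and the barrel/head edge is near row 207. I'll work out the lean from the dot.

```bash
cat > lean.py <<'E'
from h import *
import sys
from scipy.optimize import least_squares
def dotpix(nm):
    im=cv2.imread(f'pics/{nm}.png'); hsv=cv2.cvtColor(im,cv2.COLOR_BGR2HSV)
    y=cv2.inRange(hsv,(20,120,50),(36,255,255)); box=cv2.dilate(y,np.ones((25,25)))
    r=cv2.inRange(hsv,(0,195,60),(6,255,255))|cv2.inRange(hsv,(176,195,60),(180,255,255)); 
    yy=cv2.morphologyEx(y,cv2.MORPH_CLOSE,np.ones((25,25)))
    hole=cv2.erode(yy,np.ones((3,3)))&~y; hole[:, :300]=0; hole[:,340:]=0
    n,l,st,ce=cv2.connectedComponentsWithStats(hole&r); return [(st[i].tolist(),ce[i].round(1)) for i in range(1,n) if st[i,4]>6]
if __name__=='__main__':
    nm=sys.argv[1]; d=dotpix(nm); print('dots',d); s=ctrl.read_state(); g=np.array(s['ee_pos']); yaw=s['tcp_rot'][2]; tx=np.array([np.cos(yaw),np.sin(yaw),0]); up=np.array([0,0,1])
    for f in range(65,106,5):
        a=np.radians(f); ax=-np.cos(a)*tx+np.sin(a)*up; az=np.sin(a)*tx+np.cos(a)*up; gr=g+.002*up
        P=lambda x,z: proj(nm,gr+ax*(x-.045)+az*(z-.015)).round(0)
        print(f,'dot',P(-.0105,.03),'junction',P(-.03,.03),'tail top',P(.075,.03),'head corner',P(-.075,.034))
E
python3 lean.py w8
```

```text
dots [([309, 216, 19, 11, 166], array([318. , 220.6]))]
65 dot [318. 183.] junction [318. 164.] tail top [318. 318.] head corner [318. 124.]
70 dot [318. 188.] junction [318. 171.] tail top [318. 312.] head corner [318. 136.]
75 dot [318. 194.] junction [318. 179.] tail top [318. 305.] head corner [318. 148.]
80 dot [318. 200.] junction [318. 187.] tail top [318. 297.] head corner [318. 159.]
85 dot [318. 206.] junction [318. 195.] tail top [318. 290.] head corner [318. 171.]
90 dot [318. 212.] junction [318. 203.] tail top [318. 282.] head corner [318. 183.]
95 dot [318. 219.] junction [318. 212.] tail top [318. 274.] head corner [318. 195.]
100 dot [318. 226.] junction [318. 220.] tail top [318. 267.] head corner [318. 207.]
105 dot [318. 233.] junction [318. 229.] tail top [318. 259.] head corner [318. 219.]
```

Dot shape and dot-to-edge gap put the lean near 77°, not 90°. I'll square it up on a free bit of bench: press the nose down and drag gently, so the flat end face lines itself up.

```bash
python3 -m inch '[{"jaw":0,"x":-0.015,"y":0.028,"z":0,"twist":0},{"jaw":0,"x":-0.03,"y":0.057,"z":0,"twist":0},{"jaw":0,"x":-0.045,"y":0.085,"z":0,"twist":0},{"jaw":0,"x":-0.06,"y":0.114,"z":0,"twist":0},{"jaw":0,"x":-0.075,"y":0.14,"z":0.0,"twist":0}]'
python3 -m inch '[{"jaw":0,"x":-0.015,"y":0.028,"z":0.02,"twist":0},{"jaw":0,"x":-0.03,"y":0.057,"z":0.04,"twist":0},{"jaw":0,"x":-0.044,"y":0.088,"z":0.065,"twist":0},{"jaw":0,"x":-0.044,"y":0.088,"z":0.09,"twist":0},{"jaw":0,"x":-0.044,"y":0.088,"z":0.115,"twist":0}]'
python3 -m inch '[{"jaw":0,"x":0,"y":0,"z":0.01,"twist":0},{"jaw":0,"x":0,"y":0,"z":0.02,"twist":0},{"jaw":0,"x":0,"y":0,"z":0.026,"twist":0},{"jaw":0,"x":0,"y":0,"z":0.03,"twist":0},{"jaw":0,"x":0,"y":0,"z":0.03,"twist":0}]'
```

```text
t: 12.88
ee_pos: [0.5918, 0.1542, 0.2656]
tcp_rot: [-3.141, 0.004, 0.523]
force: [0.1, -1.1, -1.9]
gripper_width: 0.032
gripper_force: 30.0
t: 13.3
ee_pos: [0.5974, 0.0538, 0.1497]
tcp_rot: [3.141, 0.004, 0.517]
force: [0.0, 0.6, -1.8]
gripper_width: 0.0318
gripper_force: 30.0
t: 13.72
ee_pos: [0.5988, 0.0596, 0.1234]
tcp_rot: [-3.141, -0.0, 0.524]
force: [0.1, 0.7, -1.7]
gripper_width: 0.0317
gripper_force: 30.0
```

```bash
python3 -m inch '[{"jaw":0,"x":0,"y":0,"z":0.002,"twist":0},{"jaw":0,"x":0,"y":0,"z":0.002,"twist":0}]' | grep -E 'ee_pos|force: \['
python3 -m inch '[{"jaw":0,"x":0,"y":0,"z":0.002,"twist":0},{"jaw":0,"x":0,"y":0,"z":0.002,"twist":0}]'| grep -E 'ee_pos|force: \['
python3 -m inch '[{"jaw":0,"x":0,"y":0,"z":0.002,"twist":0},{"jaw":0,"x":0,"y":0,"z":0.002,"twist":0}]'| grep -E 'ee_pos|force: \['
```

```text
ee_pos: [0.5994, 0.0594, 0.1223]
force: [0.4, 0.1, -1.8]
ee_pos: [0.5991, 0.059, 0.1199]
force: [-0.6, -0.8, -1.4]
ee_pos: [0.5988, 0.0588, 0.1175]
force: [-0.3, 0.1, -2.7]
```

```bash
python3 -m inch '[{"jaw":0,"x":0,"y":0,"z":0.002,"twist":0},{"jaw":0,"x":0,"y":0,"z":0.002,"twist":0}]' | grep -E 'ee_pos|force: \['
python3 -m inch '[{"jaw":0,"x":0,"y":0,"z":0.002,"twist":0},{"jaw":0,"x":0,"y":0,"z":0.002,"twist":0}]'| grep -E 'ee_pos|force: \['
python3 ang.py s9 | head -3; python3 -c "from h import *;shot('wrist','w9')"; python3 lean.py w9
```

```text
ee_pos: [0.5987, 0.0588, 0.1152]
force: [0.1, 0.5, -2.9]
ee_pos: [0.599, 0.059, 0.1136]
force: [0.0, 0.4, -1.1]
[0.59901028 0.05895197 0.11358085] [ 0.01892049 -0.34155436 -1.2066511 ]
[329 200  14  24 170] [336. 213.] deg 110.8 [2.4 6.5]
[343 244  28  18 249] [356. 252.] deg 20.2 [2.9 7.5]
dots [([309, 216, 19, 11, 170], array([318. , 220.7]))]
65 dot [318. 182.] junction [318. 162.] tail top [317. 320.] head corner [318. 122.]
70 dot [318. 187.] junction [318. 170.] tail top [317. 313.] head corner [318. 134.]
75 dot [318. 193.] junction [318. 178.] tail top [317. 306.] head corner [318. 146.]
80 dot [318. 199.] junction [318. 186.] tail top [317. 298.] head corner [318. 158.]
85 dot [318. 205.] junction [318. 194.] tail top [317. 290.] head corner [318. 170.]
90 dot [318. 211.] junction [318. 202.] tail top [317. 283.] head corner [318. 182.]
95 dot [318. 218.] junction [318. 211.] tail top [317. 275.] head corner [318. 194.]
100 dot [318. 225.] junction [318. 219.] tail top [317. 267.] head corner [318. 205.]
105 dot [318. 232.] junction [318. 228.] tail top [317. 260.] head corner [318. 217.]
```

```bash
python3 -m inch '[{"jaw":0,"x":0,"y":0,"z":0.001,"twist":0},{"jaw":0,"x":0,"y":0,"z":0.002,"twist":0},{"jaw":0,"x":0,"y":0,"z":0.002,"twist":0}]' | grep -E 'ee_pos|force: \['
python3 -m inch '[{"jaw":0,"x":0.004,"y":0,"z":0,"twist":0},{"jaw":0,"x":0.008,"y":0,"z":0,"twist":0},{"jaw":0,"x":0.012,"y":0,"z":0,"twist":0}]' | grep -E 'ee_pos|force: \['
python3 - <<'E'
from h import *
from lean import dotpix
shot('wrist','w10');print(dotpix('w10'))
# lamp estimate from w8-like view: row of barrel/head junction at col 318
for n in('w8','w9','w10'):
    im=cv2.cvtColor(cv2.imread(f'pics/{n}.png'),cv2.COLOR_BGR2HSV); c=np.median(im[150:300,300:306],1); print(n,[(r+150,int(c[r,2])) for r in range(40,75,2)])
E
```

```text
ee_pos: [0.5994, 0.0593, 0.1133]
force: [-3.1, -0.8, 9.9]
ee_pos: [0.6085, 0.0644, 0.1122]
force: [-2.8, -0.6, 3.9]
[([309, 223, 19, 10, 148], array([317.9, 227.6]))]
w8 [(190, 22), (192, 23), (194, 23), (196, 23), (198, 28), (200, 36), (202, 46), (204, 53), (206, 60), (208, 135), (210, 141), (212, 143), (214, 143), (216, 145), (218, 146), (220, 147), (222, 147), (224, 149)]
w9 [(190, 21), (192, 23), (194, 23), (196, 22), (198, 26), (200, 36), (202, 45), (204, 52), (206, 58), (208, 111), (210, 138), (212, 141), (214, 141), (216, 142), (218, 143), (220, 144), (222, 145), (224, 147)]
w10 [(190, 219), (192, 34), (194, 18), (196, 19), (198, 21), (200, 20), (202, 20), (204, 21), (206, 22), (208, 27), (210, 38), (212, 49), (214, 61), (216, 73), (218, 124), (220, 127), (222, 129), (224, 129)]
```

```bash
python3 -m inch '[{"jaw":0,"x":0.004,"y":0,"z":0.001,"twist":0},{"jaw":0,"x":0.008,"y":0,"z":0.001,"twist":0},{"jaw":0,"x":0.012,"y":0,"z":0.0015,"twist":0},{"jaw":0,"x":0.015,"y":0,"z":0.0015,"twist":0}]' | grep -E 'ee_pos|force: \['
cat > fit.py <<'E'
from h import *
import sys
from lean import dotpix
from scipy.optimize import least_squares
def fit(nm,s):
    im=cv2.imread(f'pics/{nm}.png').astype(int); d=dotpix(nm)[0][1]
    v=im[:,302:308,:].max(2).mean(1); 
    j=int(d[1])-2
    w=np.diff(v); jr=max(range(int(d[1])-25,int(d[1])-3),key=lambda r:w[r])+.5
    hr=max(range(int(jr)-60,int(jr)-6),key=lambda r:-w[r])+.5
    g=np.array(s['ee_pos'])+[0,0,.002]; yaw=s['tcp_rot'][2]; tx=np.array([np.cos(yaw),np.sin(yaw),0]); up=np.array([0,0,1.])
    def res(p):
        a=p[0]; ax=-np.cos(a)*tx+np.sin(a)*up; az=np.sin(a)*tx+np.cos(a)*up
        P=lambda x,z: proj(nm,g+ax*(x-p[1])+az*(z-p[2]))[1]
        return np.r_[P(-.0105,.03)-d[1],P(-.03,.03)-jr,P(-.075,.034)-hr,(p[2]-.015)/.004]
    r=least_squares(res,[1.45,.045,.015],x_scale=[1,.01,.01]); p=r.x
    a=p[0]; nose=g+(-np.cos(a)*tx+np.sin(a)*up)*(-.075-p[1])+(np.sin(a)*tx+np.cos(a)*up)*(.015-p[2])
    print('rows',d[1],jr,hr,'phi',np.degrees(a).round(1),'grip',p[1:].round(4),'res',r.fun.round(1),'nose-tcp',(nose-s['ee_pos']).round(4),'along toolx',((nose-s['ee_pos'])@tx).round(4))
if __name__=='__main__':
    s=ctrl.read_state(); shot('wrist',sys.argv[1]); fit(sys.argv[1],s)
    if len(sys.argv)>2:
        for o,q in (('w9',[.599,.059,.1136]),('w10',[.6085,.0644,.1122])): fit(o,{'ee_pos':q,'tcp_rot':[0,0,.5235]})
E
python3 fit.py w11 1
```

```text
ee_pos: [0.6219, 0.0721, 0.1108]
force: [-4.8, -2.0, 7.7]
rows 237.8 229.5 207.5 phi 97.3 grip [0.005 0.015] res [ 0.4 -0.6  0.2  0. ] nose-tcp [-0.0089 -0.0051 -0.0774] along toolx -0.0103
rows 220.7 207.5 179.5 phi 85.6 grip [0.0222 0.015 ] res [-0.  0. -0. -0.] nose-tcp [ 0.0065  0.0037 -0.0949] along toolx 0.0075
rows 227.6 216.5 190.5 phi 90.2 grip [0.0164 0.0151] res [ 0.3 -0.4  0.2  0. ] nose-tcp [-0.0003 -0.0002 -0.0894] along toolx -0.0003
```

```bash
cat > joint.py <<'E'
from h import *
from scipy.optimize import least_squares
D=[('w9',[.599,.059,.1136],(220.7,207.5,179.5)),('w10',[.6085,.0644,.1122],(227.6,216.5,190.5)),('w11',[.6219,.0721,.1108],(237.8,229.5,207.5))]
yaw=.5235; tx=np.array([np.cos(yaw),np.sin(yaw),0]); up=np.array([0,0,1.])
def res(p):
    o=[]
    gx,gz,dx,dv=p[3:7]
    for (n,t,rows),a in zip(D,p[:3]):
        g=np.array(t)+[0,0,.002]; ax=-np.cos(a)*tx+np.sin(a)*up; az=np.sin(a)*tx+np.cos(a)*up
        W=lambda x,z: g+ax*(x-gx)+az*(z-gz)
        for (x,z),r in zip([(dx,.03),(-.03,.03),(-.075,.034)],rows): o.append((proj(n,W(x,z))[1]+dv-r)/1)
        o.append((min(W(-.075,0)[2],W(-.075,.034)[2])-0.0)/.0007)
    return np.r_[o,(dx+.0105)/.0025,dv/3,(gz-.015)/.006,(gx-.042)/.006]
r=least_squares(res,[1.35,1.45,1.57,.042,.015,-.0105,0],x_scale=[.1,.1,.1,.01,.01,.01,1])
print(np.degrees(r.x[:3]).round(1),r.x[3:].round(4)); print(r.fun.round(1))
E
python3 joint.py; python3 ang.py s11
```

```text
[81.9 87.3 95. ] [ 0.0379  0.0259 -0.0116  0.4652]
[ 0.6  0.7 -0.8  0.2 -0.  -0.1  0.1  0.2 -0.6 -0.7  0.8 -0.6 -0.4  0.2
  1.8 -0.7]
[0.62232094 0.07236421 0.11079491] [-3.48218944 -1.18632817  6.01985399]
[326 199  10  24 195] [331. 212.] deg 95.7 [2.6 6.3]
[343 244  28  18 252] [356. 252.] deg 19.9 [2.9 7.5]
60 tcp-70..-20 [314. 217.] [322. 205.] 125.4
70 tcp-70..-20 [317. 219.] [323. 205.] 114.1
80 tcp-70..-20 [321. 220.] [324. 206.] 102.7
90 tcp-70..-20 [325. 221.] [326. 206.] 91.6
100 tcp-70..-20 [329. 221.] [327. 206.] 80.8
```

```bash
python3 -m inch '[{"jaw":0,"x":-0.003,"y":0,"z":0.0005,"twist":0},{"jaw":0,"x":-0.006,"y":0,"z":0.0005,"twist":0},{"jaw":0,"x":-0.009,"y":0,"z":0.0005,"twist":0},{"jaw":0,"x":-0.009,"y":0,"z":0.0005,"twist":0}]' | grep -E 'ee_pos|force: \['
python3 fit.py w12
```

```text
ee_pos: [0.616, 0.0688, 0.1108]
force: [2.0, 2.3, 4.8]
rows 237.5 228.5 206.5 phi 96.5 grip [0.0055 0.015 ] res [ 0.2 -0.4  0.1  0. ] nose-tcp [-0.0079 -0.0046 -0.078 ] along toolx -0.0091
```

```bash
python3 -m inch '[{"jaw":0,"x":0,"y":0,"z":0.0015,"twist":0},{"jaw":0,"x":-0.003,"y":0,"z":0.0015,"twist":0},{"jaw":0,"x":-0.006,"y":0,"z":0.0015,"twist":0},{"jaw":0,"x":-0.01,"y":0,"z":0.0015,"twist":0},{"jaw":0,"x":-0.01,"y":0,"z":0.0015,"twist":0}]' | grep -E 'ee_pos|force: \['
python3 fit.py w13; python3 -m inch '[{"jaw":0,"x":0,"y":0,"z":0,"twist":0},{"jaw":0,"x":0,"y":0,"z":-0.005,"twist":0},{"jaw":0,"x":0,"y":0,"z":-0.01,"twist":0},{"jaw":0,"x":0,"y":0,"z":-0.01,"twist":0}]' | grep -E 'ee_pos|force: \['
python3 fit.py w14
```

```text
ee_pos: [0.6087, 0.0646, 0.1106]
force: [4.5, 3.7, 9.4]
rows 232.3 222.5 197.5 phi 92.4 grip [0.0113 0.0151] res [ 0.5 -0.7  0.3  0. ] nose-tcp [-0.0032 -0.0018 -0.0843] along toolx -0.0037
ee_pos: [0.6047, 0.0622, 0.1179]
force: [0.5, 0.4, -2.7]
rows 232.5 222.5 198.5 phi 93.5 grip [0.0117 0.015 ] res [ 0.3 -0.4  0.2  0. ] nose-tcp [-0.0046 -0.0027 -0.0845] along toolx -0.0053
```

Run:
```python
from h import *
shot('scene','s14'); s=ctrl.read_state(); t=np.array(s['ee_pos']); yaw=s['tcp_rot'][2]; print(t,yaw)
tx=np.array([np.cos(yaw),np.sin(yaw),0]); ty=np.array([np.sin(yaw),-np.cos(yaw),0]); up=np.array([0,0,1.])
hsv=cv2.cvtColor(cv2.imread('pics/s14.png'),cv2.COLOR_BGR2HSV); m=cv2.inRange(hsv,(20,120,50),(36,255,255))
red=cv2.inRange(hsv,(170,90,60),(180,255,255))|cv2.inRange(hsv,(0,90,60),(5,255,255))
for r in range(196,240,3):
    xs=np.where(m[r,300:345])[0]+300; nr=np.where(red[r,300:345]==0)[0]+300
    print(r,'yellow',(xs.min(),xs.max()) if len(xs) else None,'nonred',(nr.min(),nr.max()) if len(nr) else None)
for gz in(.015,.026):
    a=np.radians(91); g=t+[0,0,.002]; ax=-np.cos(a)*tx+np.sin(a)*up; az=np.sin(a)*tx+np.cos(a)*up
    for x,w,h in((.0,.016,.03),(-.03,.016,.03),(-.035,.02,.034),(-.075,.02,.034)):
        q=np.array([proj('s14',g+ax*(x-.0379)+az*(z-gz)+ty*y) for z in(0,h) for y in(-w,w)]); print(gz,x,'cols',q[:,0].min().round(1),q[:,0].max().round(1),'rows',q[:,1].min().round(0),q[:,1].max().round(0))
```

```text
[0.6047674  0.0622491  0.11729682] 0.5229708576371028
196 yellow None nonred (np.int64(300), np.int64(342))
199 yellow (np.int64(336), np.int64(341)) nonred (np.int64(300), np.int64(342))
202 yellow (np.int64(336), np.int64(341)) nonred (np.int64(300), np.int64(341))
205 yellow (np.int64(335), np.int64(341)) nonred (np.int64(300), np.int64(341))
208 yellow (np.int64(331), np.int64(340)) nonred (np.int64(300), np.int64(341))
211 yellow (np.int64(331), np.int64(340)) nonred (np.int64(300), np.int64(341))
214 yellow (np.int64(331), np.int64(340)) nonred (np.int64(300), np.int64(341))
217 yellow (np.int64(331), np.int64(340)) nonred (np.int64(300), np.int64(341))
220 yellow (np.int64(331), np.int64(340)) nonred (np.int64(300), np.int64(340))
223 yellow None nonred None
226 yellow None nonred None
229 yellow None nonred None
232 yellow None nonred None
235 yellow None nonred None
238 yellow None nonred (np.int64(302), np.int64(306))
0.015 0.0 cols 326.3 338.1 rows 207.0 213.0
0.015 -0.03 cols 326.3 337.9 rows 215.0 221.0
0.015 -0.035 cols 324.7 338.1 rows 216.0 223.0
0.015 -0.075 cols 324.6 337.8 rows 228.0 235.0
0.026 0.0 cols 330.0 341.7 rows 207.0 213.0
0.026 -0.03 cols 329.9 341.4 rows 216.0 222.0
0.026 -0.035 cols 328.3 341.6 rows 217.0 224.0
0.026 -0.075 cols 328.1 341.3 rows 228.0 235.0
```

The scene silhouette (barrel columns 331–340, upright) confirms the fit: the lamp is about 91° upright, with its nose 13 mm behind the TCP along tool x and 111 mm below it. Next I carry it high around the driver and measure the stud.

```bash
python3 -m inch '[{"jaw":0,"x":0,"y":0,"z":-0.03,"twist":0},{"jaw":0,"x":0,"y":0,"z":-0.065,"twist":0},{"jaw":0,"x":0,"y":0,"z":-0.1,"twist":0},{"jaw":0,"x":0,"y":0,"z":-0.13,"twist":0},{"jaw":0,"x":0,"y":0,"z":-0.15,"twist":0}]' | grep -E 'ee_pos|force: \['
python3 -m inch '[{"jaw":0,"x":-0.01,"y":0.017,"z":0,"twist":0},{"jaw":0,"x":-0.025,"y":0.042,"z":0,"twist":0},{"jaw":0,"x":-0.04,"y":0.067,"z":0,"twist":0},{"jaw":0,"x":-0.055,"y":0.092,"z":0,"twist":0},{"jaw":0,"x":-0.07,"y":0.117,"z":0,"twist":0}]' | grep -E 'ee_pos|force: \['
python3 -m inch '[{"jaw":0,"x":-0.015,"y":0.025,"z":0,"twist":0},{"jaw":0,"x":-0.03,"y":0.05,"z":0,"twist":0},{"jaw":0,"x":-0.045,"y":0.075,"z":0,"twist":0},{"jaw":0,"x":-0.06,"y":0.1,"z":0,"twist":0},{"jaw":0,"x":-0.065,"y":0.108,"z":0,"twist":0}]' | grep -E 'ee_pos|force: \['
python3 - <<'E'
from h import *
from scipy.optimize import least_squares
# stud = non-green hole near green pad in top views
for n in ('top0','t5'):
    im=cv2.imread(f'pics/{n}.png'); hsv=cv2.cvtColor(im,cv2.COLOR_BGR2HSV)
    g=cv2.GaussianBlur(cv2.cvtColor(im,cv2.COLOR_BGR2GRAY)[200:275,380:455],(0,0),.7); g4=cv2.resize(g,None,fx=6,fy=6,interpolation=cv2.INTER_CUBIC)
    c=cv2.HoughCircles(g4,cv2.HOUGH_GRADIENT,1,50,param1=120,param2=20,minRadius=80,maxRadius=120)
    for u,v,r in c[0][:3]: print(n,'circle',(380+(u+.5)/6-.5,200+(v+.5)/6-.5,r/6),ray(n,380+u/6-.4,200+v/6-.4,.053).round(4),'exp r px',.054*442.4/1.51)
    gr=cv2.inRange(hsv,(45,90,80),(80,255,255)); k=max(cv2.findContours(gr,0,1)[0],key=cv2.contourArea); (cx,cy),wh,an=cv2.minAreaRect(k); print('pad',cx,cy,wh,an,ray(n,cx,cy,.004).round(4))
    sat=hsv[:,:,1]<110; sat=(sat[200:275,380:455]).astype(np.uint8); nn,l,st,ce=cv2.connectedComponentsWithStats(sat); i=1+np.argmax(st[1:,4]); print(st[i],'bbox ctr',380+st[i,0]+st[i,2]/2-.5,200+st[i,1]+st[i,3]/2-.5,'cen',ce[i]+[380,200])
E
```

```text
ee_pos: [0.6062, 0.0631, 0.2707]
force: [1.0, -0.5, -1.9]
ee_pos: [0.6025, -0.0749, 0.2671]
force: [0.6, -0.7, -2.0]
ee_pos: [0.5994, -0.2064, 0.2665]
force: [-1.3, -1.7, -1.7]Traceback (most recent call last):
  File "<stdin>", line 8, in <module>
TypeError: 'NoneType' object is not subscriptable
```

```bash
python3 - <<'E'
from h import *
for n in ('top0','t5'):
    im=cv2.imread(f'pics/{n}.png'); hsv=cv2.cvtColor(im,cv2.COLOR_BGR2HSV)
    gr=cv2.inRange(hsv,(45,90,80),(80,255,255)); k=cv2.convexHull(np.vstack([c for c in cv2.findContours(gr,0,1)[0] if abs(c.mean(0)-[415,237]).max()<40])); (cx,cy),wh,an=cv2.minAreaRect(k); print('pad',cx,cy,wh,an,ray(n,cx,cy,.004).round(4))
    sat=((hsv[:,:,1]<110)[205:270,385:450]).astype(np.uint8); nn,l,st,ce=cv2.connectedComponentsWithStats(sat); i=1+np.argmax(st[1:,4]); bc=(385+st[i,0]+st[i,2]/2-.5,205+st[i,1]+st[i,3]/2-.5)
    k=max(cv2.findContours((l==i).astype(np.uint8),0,1)[0],key=cv2.contourArea); (u,v),r=cv2.minEnclosingCircle(k)
    print(n,st[i],'bbox',bc,ray(n,*bc,.053).round(4),'circ',u+385,v+205,r,ray(n,u+385,v+205,.053).round(4),'rexp',.054*442.4/1.51)
E
python3 fit.py w20
python3 - <<'E'
from h import *
im=cv2.imread('pics/w20.png'); hsv=cv2.cvtColor(im,cv2.COLOR_BGR2HSV); gr=cv2.inRange(hsv,(45,90,80),(80,255,255)); ys,xs=np.where(gr); print('green in wrist',len(xs), xs.min() if len(xs) else 0,xs.max() if len(xs) else 0,ys.min() if len(xs) else 0)
E
```

```text
pad 414.4002380371094 235.5450897216797 (42.759342193603516, 42.27742004394531) 28.810794830322266 [ 0.5208 -0.2365  0.004 ]
top0 [ 18  20  35  35 835] bbox (np.float64(420.0), np.float64(242.0)) [ 0.4987 -0.245   0.053 ] circ 419.5909080505371 242.31818008422852 17.870731353759766 [ 0.4976 -0.2436  0.053 ] rexp 15.820927152317878
pad 414.410400390625 235.56134033203125 (42.833702087402344, 42.15380096435547) 29.05460548400879 [ 0.5208 -0.2365  0.004 ]
t5 [ 18  20  35  33 833] bbox (np.float64(420.0), np.float64(241.0)) [ 0.5021 -0.2451  0.053 ] circ 419.8355712890625 240.79530334472656 17.258161544799805 [ 0.5028 -0.2445  0.053 ] rexp 15.820927152317878
rows 232.4 222.5 198.5 phi 93.6 grip [0.0118 0.015 ] res [ 0.3 -0.5  0.2  0. ] nose-tcp [-0.0048 -0.0027 -0.0846] along toolx -0.0056
green in wrist 5204 231 381 154
```

```bash
python3 -m inch '[{"jaw":0,"x":-0.02,"y":-0.002,"z":0,"twist":0},{"jaw":0,"x":-0.045,"y":-0.004,"z":0,"twist":0},{"jaw":0,"x":-0.07,"y":-0.006,"z":0,"twist":0},{"jaw":0,"x":-0.097,"y":-0.008,"z":0,"twist":0},{"jaw":0,"x":-0.097,"y":-0.008,"z":0,"twist":0}]' | grep -E 'ee_pos|force: \['
python3 - <<'E'
from h import *
from scipy.optimize import least_squares
shot('wrist','w21'); shot('scene','s21'); s=ctrl.read_state(); print(s['ee_pos'],s['tcp_rot'])
# stud top rim in wrist: non-green/non-red boundary; list extents by row
hsv=cv2.cvtColor(cv2.imread('pics/w21.png'),cv2.COLOR_BGR2HSV); bgd=(hsv[:,:,1]>110)&((hsv[:,:,0]>170)|(hsv[:,:,0]<8)|((hsv[:,:,0]>45)&(hsv[:,:,0]<80)))
for r in range(120,260,10):
    x=np.where(~bgd[r,200:440])[0]+200; print(r,x.min() if len(x) else None,x.max() if len(x) else None,len(x))
for c in ([.501,-.248],[.501,-.243]):
    th=np.linspace(0,2*np.pi,9)[:-1]
    for n in('w21','scene0'):
        for z in(.053,.004): q=np.array([proj(n,[c[0]+.054*np.cos(t),c[1]+.054*np.sin(t),z]) for t in np.linspace(0,6.28,60)]); print(c,n,z,'u',q[:,0].min().round(0),q[:,0].max().round(0),'v',q[:,1].min().round(0),q[:,1].max().round(0))
hsv=cv2.cvtColor(cv2.imread('pics/scene0.png'),cv2.COLOR_BGR2HSV); bgd=(hsv[:,:,1]>90)&((hsv[:,:,0]>170)|(hsv[:,:,0]<8)|((hsv[:,:,0]>45)&(hsv[:,:,0]<80)))
for r in range(194,218,2):
    x=np.where(~bgd[r,385:450])[0]+385; print('scene',r,x.min() if len(x) else None,x.max() if len(x) else None,len(x))
E
```

```text
ee_pos: [0.5079, -0.2434, 0.2667]
force: [-0.6, -0.8, -2.3]
[ 0.51221376 -0.24079789  0.26768276] [-3.14091286e+00  9.27720724e-04  5.22092313e-01]
120 258 368 2
130 243 373 2
140 238 379 61
150 244 384 79
160 231 389 91
170 258 439 98
180 264 437 103
190 270 430 99
200 275 423 89
210 279 416 78
220 290 408 63
230 291 439 77
240 291 439 107
250 256 439 175
[0.501, -0.248] w21 0.053 u 271.0 366.0 v 136.0 229.0
[0.501, -0.248] w21 0.004 u 276.0 361.0 v 132.0 215.0
[0.501, -0.248] scene0 0.053 u 399.0 432.0 v 189.0 203.0
[0.501, -0.248] scene0 0.004 u 398.0 430.0 v 202.0 217.0
[0.501, -0.243] w21 0.053 u 267.0 363.0 v 133.0 227.0
[0.501, -0.243] w21 0.004 u 273.0 358.0 v 130.0 213.0
[0.501, -0.243] scene0 0.053 u 398.0 431.0 v 190.0 204.0
[0.501, -0.243] scene0 0.004 u 397.0 429.0 v 202.0 217.0
scene 194 399 449 44
scene 196 399 449 44
scene 198 399 449 42
scene 200 387 449 49
scene 202 399 446 39
scene 204 399 449 41
scene 206 400 449 35
scene 208 400 432 33
scene 210 385 433 32
scene 212 387 435 27
scene 214 389 438 26
scene 216 391 443 12
```

Run:
```python
from h import *
hsv=cv2.cvtColor(cv2.imread('pics/w21.png'),cv2.COLOR_BGR2HSV); bgd=(hsv[:,:,1]>110)&((hsv[:,:,0]>170)|(hsv[:,:,0]<8)|((hsv[:,:,0]>45)&(hsv[:,:,0]<80)))
f=cv2.morphologyEx((~bgd).astype(np.uint8),cv2.MORPH_OPEN,np.ones((9,9)))
for r in range(120,230,6):
    x=np.where(f[r,220:420])[0]+220; print(r,(x.min(),x.max(),len(x)) if len(x) else None)
```

```text
120 None
126 None
132 (np.int64(304), np.int64(326), 23)
138 (np.int64(287), np.int64(340), 54)
144 (np.int64(283), np.int64(352), 70)
150 (np.int64(278), np.int64(354), 77)
156 (np.int64(274), np.int64(356), 83)
162 (np.int64(271), np.int64(359), 89)
168 (np.int64(270), np.int64(361), 92)
174 (np.int64(269), np.int64(361), 93)
180 (np.int64(269), np.int64(361), 93)
186 (np.int64(269), np.int64(361), 93)
192 (np.int64(271), np.int64(359), 89)
198 (np.int64(274), np.int64(356), 83)
204 (np.int64(277), np.int64(353), 77)
210 (np.int64(279), np.int64(348), 70)
216 (np.int64(289), np.int64(345), 57)
222 (np.int64(291), np.int64(345), 55)
228 (np.int64(291), np.int64(419), 59)
```

Measured stud centre is about (0.501, -0.2465), within 3 mm of the lamp's nose. I'll lower it to about 40 mm above the top and hold.

```bash
python3 -m inch '[{"jaw":0,"x":0,"y":-0.001,"z":0.015,"twist":0},{"jaw":0,"x":0.001,"y":-0.002,"z":0.03,"twist":0},{"jaw":0,"x":0.001,"y":-0.002,"z":0.045,"twist":0},{"jaw":0,"x":0.001,"y":-0.002,"z":0.058,"twist":0},{"jaw":0,"x":0.001,"y":-0.002,"z":0.063,"twist":0}]' | grep -E 't:|ee_pos|force: \['
H='[{"jaw":0,"x":0,"y":0,"z":0,"twist":0}]'
python3 -m inch '[{"jaw":0,"x":0,"y":0,"z":0,"twist":0},{"jaw":0,"x":0,"y":0,"z":0,"twist":0},{"jaw":0,"x":0,"y":0,"z":0,"twist":0},{"jaw":0,"x":0,"y":0,"z":0,"twist":0},{"jaw":0,"x":0,"y":0,"z":0,"twist":0}]' | grep -E 't:|ee_pos'
python3 -m inch '[{"jaw":0,"x":0,"y":0,"z":0,"twist":0},{"jaw":0,"x":0,"y":0,"z":0,"twist":0},{"jaw":0,"x":0,"y":0,"z":0,"twist":0},{"jaw":0,"x":0,"y":0,"z":0,"twist":0},{"jaw":0,"x":0,"y":0,"z":0,"twist":0}]' | grep -E 't:|ee_pos'
python3 fit.py w22
python3 - <<'E'
from h import *
shot('scene','s22'); s=ctrl.read_state(); t=np.array(s['ee_pos']); yaw=s['tcp_rot'][2]; tx=np.array([np.cos(yaw),np.sin(yaw),0])
nose=t-.0129*tx-[0,0,.111]; print('nose est',nose.round(4))
hsv=cv2.cvtColor(cv2.imread('pics/s22.png'),cv2.COLOR_BGR2HSV); m=cv2.inRange(hsv,(20,120,50),(36,255,255))
g=t+[0,0,.002]; a=np.radians(91); ty=np.array([np.sin(yaw),-np.cos(yaw),0]); up=np.array([0,0,1.]); ax=-np.cos(a)*tx+np.sin(a)*up; az=np.sin(a)*tx+np.cos(a)*up
for x,w,h in((.02,.016,.03),(0,.016,.03),(-.03,.016,.03),(-.075,.02,.034)):
    q=np.array([proj('s22',g+ax*(x-.0379)+az*(z-.026)+ty*y) for z in(0,h) for y in(-w,w)]); print(x,'pred cols',q[:,0].min().round(1),q[:,0].max().round(1),'rows',q[:,1].min().round(0),q[:,1].max().round(0))
for r in range(140,200,4):
    xs=np.where(m[r,385:440])[0]+385
    if len(xs): print(r,xs.min(),xs.max(),len(xs))
E
```

```text
t: 19.15
ee_pos: [0.5129, -0.2368, 0.2028]
tcp_rot: [-3.138, 0.001, 0.526]
force: [-0.7, 0.2, -1.8]
t: 19.57
ee_pos: [0.5137, -0.239, 0.2058]
tcp_rot: [3.14, -0.001, 0.523]
t: 19.98
ee_pos: [0.5131, -0.2388, 0.2051]
tcp_rot: [3.142, -0.0, 0.523]
rows 232.6 222.5 197.5 phi 92.7 grip [0.0108 0.0151] res [ 0.4 -0.6  0.2  0. ] nose-tcp [-0.0036 -0.0021 -0.0837] along toolx -0.0042
nose est [ 0.5019 -0.2452  0.094 ]
0.02 pred cols 413.9 423.6 rows 156.0 160.0
0 pred cols 413.4 423.0 rows 162.0 166.0
-0.03 pred cols 412.6 422.2 rows 170.0 175.0
-0.075 pred cols 410.1 420.9 rows 182.0 188.0
152 420 424 5
156 420 424 5
160 419 423 5
164 414 422 9
168 415 422 8
172 417 421 5
```

The nose estimate is (0.502, -0.245, 0.094), upright and still, and matches the scene silhouette. I'll hold a bit longer and then carry it back over the rest.

```bash
python3 -m inch '[{"jaw":0,"x":0,"y":0,"z":0,"twist":0},{"jaw":0,"x":0,"y":0,"z":0,"twist":0},{"jaw":0,"x":0,"y":0,"z":0,"twist":0},{"jaw":0,"x":0,"y":0,"z":0,"twist":0},{"jaw":0,"x":0,"y":0,"z":0,"twist":0}]' | grep -E 't:|ee_pos'
python3 -m inch '[{"jaw":0,"x":0,"y":0,"z":0,"twist":0},{"jaw":0,"x":0,"y":0,"z":0,"twist":0},{"jaw":0,"x":0,"y":0,"z":0,"twist":0},{"jaw":0,"x":0,"y":0,"z":0,"twist":0},{"jaw":0,"x":0,"y":0,"z":0,"twist":0}]' | grep -E 't:|ee_pos'
python3 -m inch '[{"jaw":0,"x":0,"y":0,"z":0,"twist":0},{"jaw":0,"x":0,"y":0,"z":0,"twist":0},{"jaw":0,"x":0,"y":0,"z":0,"twist":0},{"jaw":0,"x":0,"y":0,"z":0,"twist":0},{"jaw":0,"x":0,"y":0,"z":0,"twist":0}]' | grep -E 't:|ee_pos'
python3 -m inch '[{"jaw":0,"x":0,"y":0,"z":0,"twist":0},{"jaw":0,"x":0,"y":0,"z":0,"twist":0},{"jaw":0,"x":0,"y":0,"z":0,"twist":0},{"jaw":0,"x":0,"y":0,"z":0,"twist":0},{"jaw":0,"x":0,"y":0,"z":0,"twist":0}]' | grep -E 't:|ee_pos'
python3 -m inch '[{"jaw":0,"x":0,"y":0,"z":-0.015,"twist":0},{"jaw":0,"x":0,"y":0,"z":-0.035,"twist":0},{"jaw":0,"x":0,"y":0,"z":-0.055,"twist":0},{"jaw":0,"x":0,"y":0,"z":-0.065,"twist":0},{"jaw":0,"x":0.015,"y":0.002,"z":-0.065,"twist":0}]' | grep -E 't:|ee_pos'
python3 -m inch '[{"jaw":0,"x":0.015,"y":0.001,"z":0,"twist":0},{"jaw":0,"x":0.035,"y":0.003,"z":0,"twist":0},{"jaw":0,"x":0.055,"y":0.005,"z":0,"twist":0},{"jaw":0,"x":0.075,"y":0.007,"z":0,"twist":0},{"jaw":0,"x":0.08,"y":0.008,"z":0,"twist":0}]' | grep -E 't:|ee_pos'
python3 -m inch '[{"jaw":0,"x":0.012,"y":-0.022,"z":0,"twist":0},{"jaw":0,"x":0.03,"y":-0.055,"z":0,"twist":0},{"jaw":0,"x":0.048,"y":-0.088,"z":0,"twist":0},{"jaw":0,"x":0.066,"y":-0.121,"z":0,"twist":0},{"jaw":0,"x":0.082,"y":-0.151,"z":0,"twist":0}]' | grep -E 't:|ee_pos'
python3 -m inch '[{"jaw":0,"x":0.017,"y":-0.03,"z":0,"twist":0},{"jaw":0,"x":0.033,"y":-0.06,"z":0,"twist":0},{"jaw":0,"x":0.05,"y":-0.09,"z":0,"twist":0},{"jaw":0,"x":0.066,"y":-0.121,"z":0,"twist":0},{"jaw":0,"x":0.082,"y":-0.151,"z":0,"twist":0}]' | grep -E 't:|ee_pos'
python3 -m inch '[{"jaw":0,"x":0.017,"y":-0.03,"z":0,"twist":0},{"jaw":0,"x":0.035,"y":-0.063,"z":0,"twist":0},{"jaw":0,"x":0.053,"y":-0.096,"z":0,"twist":0},{"jaw":0,"x":0.07,"y":-0.127,"z":0,"twist":0},{"jaw":0,"x":0.0825,"y":-0.1504,"z":0,"twist":0}]' | grep -E 't:|ee_pos'
python3 -m inch '[{"jaw":0,"x":0,"y":0,"z":0,"twist":0},{"jaw":0,"x":0,"y":0,"z":0,"twist":0},{"jaw":0,"x":0,"y":0,"z":0,"twist":0},{"jaw":0,"x":0,"y":0,"z":0,"twist":0},{"jaw":0,"x":0,"y":0,"z":0,"twist":0}]' | grep -E 't:|ee_pos'
python3 fit.py w23
```

```text
t: 20.5
ee_pos: [0.5131, -0.2387, 0.205]
tcp_rot: [-3.142, 0.0, 0.523]
t: 20.92
ee_pos: [0.5132, -0.2388, 0.205]
tcp_rot: [3.142, -0.0, 0.523]
t: 21.33
ee_pos: [0.5132, -0.2387, 0.2051]
tcp_rot: [3.142, -0.0, 0.523]
t: 21.75
ee_pos: [0.5132, -0.2388, 0.2051]
tcp_rot: [3.142, -0.0, 0.523]
t: 22.17
ee_pos: [0.5266, -0.2355, 0.2726]
tcp_rot: [3.137, 0.0, 0.52]
t: 22.58
ee_pos: [0.6028, -0.1972, 0.2697]
tcp_rot: [-3.141, -0.003, 0.526]
t: 23.0
ee_pos: [0.5951, -0.0263, 0.2698]
tcp_rot: [-3.141, 0.0, 0.524]
t: 23.42
ee_pos: [0.5909, 0.1445, 0.2698]
tcp_rot: [3.141, 0.001, 0.523]
t: 23.83
ee_pos: [0.5866, 0.3182, 0.2698]
tcp_rot: [-3.14, 0.0, 0.526]
t: 24.25
ee_pos: [0.5887, 0.3128, 0.2698]
tcp_rot: [3.14, 0.0, 0.52]
rows 232.4 222.5 198.5 phi 93.4 grip [0.0118 0.015 ] res [ 0.3 -0.5  0.2  0. ] nose-tcp [-0.0045 -0.0026 -0.0847] along toolx -0.0052
```

```bash
python3 -m inch '[{"jaw":0,"x":0,"y":-0.0025,"z":0.02,"twist":0},{"jaw":0,"x":0,"y":-0.0025,"z":0.045,"twist":0},{"jaw":0,"x":0,"y":-0.0025,"z":0.07,"twist":0},{"jaw":0,"x":0,"y":-0.0025,"z":0.085,"twist":0},{"jaw":0,"x":0,"y":-0.0025,"z":0.092,"twist":0}]' | grep -E 't:|ee_pos|force: \['
python3 -m inch '[{"jaw":0,"x":0,"y":0,"z":0.002,"twist":0},{"jaw":0,"x":0,"y":0,"z":0.004,"twist":0},{"jaw":0,"x":0,"y":0,"z":0.004,"twist":0}]' | grep -E 't:|ee_pos|force: \['
python3 -m inch '[{"jaw":0,"x":0,"y":0,"z":0.002,"twist":0},{"jaw":0,"x":0,"y":0,"z":0.003,"twist":0},{"jaw":0,"x":0,"y":0,"z":0.003,"twist":0}]' | grep -E 't:|ee_pos|force: \['
```

```text
t: 24.72
ee_pos: [0.5858, 0.3152, 0.1752]
tcp_rot: [3.141, 0.004, 0.522]
force: [-0.2, 0.3, -2.3]
t: 24.97
ee_pos: [0.5872, 0.3177, 0.1751]
tcp_rot: [-3.141, -0.002, 0.523]
force: [0.4, -0.5, -1.9]
t: 25.22
ee_pos: [0.5868, 0.3175, 0.1716]
tcp_rot: [3.141, -0.001, 0.523]
force: [0.0, -0.0, -2.7]
```

```bash
python3 -m inch '[{"jaw":0,"x":-0.004,"y":0,"z":0.001,"twist":0},{"jaw":0,"x":-0.008,"y":0,"z":0.002,"twist":0},{"jaw":0,"x":-0.012,"y":0,"z":0.002,"twist":0},{"jaw":0,"x":-0.017,"y":0,"z":0.002,"twist":0}]' | grep -E 't:|ee_pos|force: \['
python3 -m inch '[{"jaw":0,"x":-0.004,"y":0,"z":0.001,"twist":0},{"jaw":0,"x":-0.0085,"y":0,"z":0.002,"twist":0},{"jaw":0,"x":-0.013,"y":0,"z":0.003,"twist":0},{"jaw":0,"x":-0.017,"y":0,"z":0.004,"twist":0}]' | grep -E 't:|ee_pos|force: \['
python3 fit.py w24
```

```text
t: 25.55
ee_pos: [0.575, 0.3107, 0.1721]
tcp_rot: [-3.142, -0.009, 0.523]
force: [4.6, 2.2, 6.1]
t: 25.88
ee_pos: [0.5614, 0.3031, 0.1703]
tcp_rot: [3.141, -0.013, 0.523]
force: [3.6, 2.0, 13.5]
rows 215.8 200.5 168.5 phi 79.8 grip [0.0237 0.015 ] res [ 0. -0.  0.  0.] nose-tcp [ 0.0151  0.0087 -0.0952] along toolx 0.0174
```

```bash
python3 -m inch '[{"jaw":0,"x":-0.004,"y":0,"z":0.001,"twist":0},{"jaw":0,"x":-0.0085,"y":0,"z":0.002,"twist":0},{"jaw":0,"x":-0.013,"y":0,"z":0.004,"twist":0},{"jaw":0,"x":-0.017,"y":0,"z":0.006,"twist":0}]' | grep -E 't:|ee_pos|force: \['
python3 -m inch '[{"jaw":0,"x":-0.004,"y":0,"z":0.003,"twist":0},{"jaw":0,"x":-0.008,"y":0,"z":0.006,"twist":0},{"jaw":0,"x":-0.012,"y":0,"z":0.009,"twist":0},{"jaw":0,"x":-0.015,"y":0,"z":0.011,"twist":0}]' | grep -E 't:|ee_pos|force: \['
python3 fit.py w25; python3 ang.py s25
```

```text
t: 26.27
ee_pos: [0.5449, 0.2938, 0.1624]
tcp_rot: [3.141, -0.009, 0.524]
force: [2.8, 1.5, 7.2]
t: 26.6
ee_pos: [0.5308, 0.2855, 0.15]
tcp_rot: [3.141, -0.006, 0.524]
force: [1.0, 0.5, 3.7]
rows 192.6 167.5 107.5 phi 52.4 grip [0.0295 0.0158] res [ 1.1 -1.7  0.5  0.2] nose-tcp [ 0.0546  0.0315 -0.0813] along toolx 0.0631
[0.52995841 0.28490923 0.14924548] [1.26408642 1.41134202 4.76405425]
[302 213  12  18  65] [308. 221.] deg 123.4 [1.4 5.3]
[281 226  18  21 171] [289. 237.] deg 116.9 [3.4 4.6]
[343 244  28  18 249] [356. 252.] deg 20.3 [2.9 7.5]
60 tcp-70..-20 [286. 243.] [295. 230.] 124.9
70 tcp-70..-20 [290. 246.] [296. 231.] 113.1
80 tcp-70..-20 [294. 247.] [297. 231.] 101.4
90 tcp-70..-20 [299. 248.] [299. 231.] 90.1
100 tcp-70..-20 [303. 248.] [300. 231.] 79.2
```

```bash
python3 -m inch '[{"jaw":0,"x":-0.003,"y":0,"z":0.003,"twist":0},{"jaw":0,"x":-0.005,"y":0,"z":0.006,"twist":0},{"jaw":0,"x":-0.005,"y":0,"z":0.006,"twist":0},{"jaw":0.7,"x":-0.005,"y":0,"z":0.006,"twist":0},{"jaw":0.7,"x":-0.005,"y":0,"z":0.006,"twist":0}]' | grep -E 't:|ee_pos|force: \[|width'
python3 -m inch '[{"jaw":0.7,"x":0,"y":0,"z":0,"twist":0},{"jaw":0.7,"x":0,"y":0,"z":0,"twist":0},{"jaw":0.7,"x":0,"y":0,"z":0,"twist":0},{"jaw":0.7,"x":0,"y":0,"z":0,"twist":0},{"jaw":0.7,"x":0,"y":0,"z":0,"twist":0}]' | grep -E 't:|ee_pos|force: \[|width'
python3 -m inch '[{"jaw":0.8,"x":0,"y":0,"z":-0.01,"twist":0},{"jaw":0.8,"x":0,"y":0,"z":-0.035,"twist":0},{"jaw":0.8,"x":0,"y":0,"z":-0.07,"twist":0},{"jaw":0.8,"x":0,"y":0,"z":-0.105,"twist":0},{"jaw":0.8,"x":0,"y":0,"z":-0.14,"twist":0}]' | grep -E 't:|ee_pos|force: \[|width'
python3 ang.py s26 | head -4
python3 - <<'E'
from h import *
# compare with s5 (home after step 1): yellow blob there
def blobs(n):
    hsv=cv2.cvtColor(cv2.imread(f'pics/{n}.png'),cv2.COLOR_BGR2HSV); m=cv2.inRange(hsv,(22,150,80),(34,255,255)); k,l,st,ce=cv2.connectedComponentsWithStats(m); return [(st[i].tolist(),ce[i].round(1)) for i in range(1,k) if st[i,4]>40]
shot('top','t26'); print('s5',blobs('s5'),'\ns26',blobs('s26'),'\nt5',blobs('t5'),'\nt26',blobs('t26'))
E
```

```text
t: 27.12
ee_pos: [0.5238, 0.2808, 0.141]
tcp_rot: [3.141, 0.004, 0.523]
force: [-0.2, -0.6, 0.5]
gripper_width: 0.0408
t: 27.53
ee_pos: [0.5249, 0.2817, 0.1419]
tcp_rot: [-3.142, 0.0, 0.523]
force: [-0.3, 0.9, -0.0]
gripper_width: 0.0638
t: 27.95
ee_pos: [0.5246, 0.2819, 0.2842]
tcp_rot: [-3.141, 0.0, 0.524]
force: [0.2, -0.2, 0.4]
gripper_width: 0.0737
[0.52757486 0.28453596 0.2921242 ] [1.67235252 1.7035594  5.02979967]
[282 218  39  30 497] [301. 233.] deg 148.5 [ 3.7 11.4]
[343 244  28  18 250] [356. 252.] deg 20.2 [2.9 7.5]
60 tcp-70..-20 [286. 194.] [295. 179.] 123.1
s5 [([282, 217, 38, 31, 491], array([300.9, 232.5])), ([343, 244, 28, 18, 250], array([355.6, 252.3]))] 
s26 [([282, 218, 39, 30, 497], array([300.7, 232.8])), ([343, 244, 28, 18, 250], array([355.6, 252.3]))] 
t5 [([264, 65, 19, 6, 82], array([272.7,  67.5])), ([158, 100, 25, 12, 114], array([169.6, 105.8])), ([310, 239, 10, 25, 163], array([314.8, 251. ]))] 
t26 [([264, 65, 19, 6, 83], array([272.9,  67.6])), ([158, 100, 24, 12, 115], array([169.6, 105.7])), ([257, 222, 9, 12, 51], array([261.3, 228.2])), ([311, 240, 9, 24, 160], array([314.9, 251.2]))]
```

The lamp lies exactly where it did after the first laying-down: its yellow blob centre is at (300.7,232.8), against (300.9,232.5) then. I'll let the arm settle and hand in.

```bash
python3 -m inch '[{"jaw":0.8,"x":0,"y":0,"z":-0.02,"twist":0},{"jaw":0.8,"x":0,"y":0,"z":-0.02,"twist":0},{"jaw":0.8,"x":0,"y":0,"z":-0.02,"twist":0},{"jaw":0.8,"x":0,"y":0,"z":-0.02,"twist":0},{"jaw":0.8,"x":0,"y":0,"z":-0.02,"twist":0}]'
python3 -c "from bench import ctrl; print(ctrl.close_job())"
```

```text
t: 28.47
ee_pos: [0.5245, 0.2814, 0.3008]
tcp_rot: [-3.142, 0.002, 0.524]
force: [-0.0, -0.0, -0.3]
gripper_width: 0.0739
gripper_force: 0.0
the job is handed in; nothing more can be done
None
```

The job is handed in at about 28.5 s of the 69 s, no verdict was returned: the lamp was laid in the rest, retaken, held upright with its nose about 41 mm above the stud's middle for over 2 s, and laid back in the rest nose down and let go.

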